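# Clear a chest's sprung lid and hold it at the bevel's angle for fitting the stay

## Robot

A 7-joint arm with a two-finger parallel gripper is mounted at the origin on the work surface. World frame = base frame: x ahead of the robot, y to its left, z up, the work surface at z = 0. Lengths are in m, angles in rad, forces in N, time in s.
With the tool pointing down it reaches from about 0.425 to 0.875 m from the base axis. Payload 4.7 kg.
Tool frame: the origin (TCP) lies at the very end of the fingers, on their centre line; the grasp point (between the pads) lies 19 mm behind it; z points along the fingers, y is the direction in which the jaws open and shut (so a half turn about z gives the same grasp; the last joint's range is limited). The gripper opens to 87 mm and grips with 3 to 60 N. Pads are 19 mm wide; open, the fingers measure 117 mm over their backs; the gripper's body (75 mm by 190 mm) begins 51 mm behind the grasp point.
Start: joints at [1.141, 0.321, -0.07, 1.45, 0.023, 1.371, -0.057], TCP at [0.279, -0.587, 0.223] pointing down, gripper open.
Joint ranges: [-2.86, 2.86], [-0.3, 2.09], [-1.38, 1.24], [0.06, 2.45], [-1.56, 4.7], [0.09, 2.05], [-2.69, 2.69]. Speed limits (rad/s): [2.57, 2.57, 3.14, 3.14, 3.14, 3.14, 3.14].

## Interface

Orientations are given as a rotation vector (axis times angle).
In Python, from bench import ctrl, get_image, camera_info gives the robot as it stands.
- The arm moves only by the tool carry_out, never from a script. Its argument "commands" is a list of rows, each an object of numbers: "tx", "ty", "tz": the shift along the tool's x, y, z in m; "rx", "ry", "rz": the turn, a rotation vector about the tool's x, y, z in rad; "jaw": the opening, from 0 (shut) to 1 (fully open). In form: [{"tx": .., "ty": .., "tz": .., "rx": .., "ry": .., "rz": .., "jaw": ..}, ...]. A call has 1 to 12 rows; each row is the pose to reach, as a shift and turn from the pose commanded when the call began, along the tool's axes at that moment; what a row does not reach only later rows make up. A row lasts 1/8 s, in which the tool goes at most 62.5 mm and 10.7 degrees, less where a joint would pass 70% of its speed; a pose out of reach is approached as far as the arm can. A call with a gripper value outside its range is refused whole. The fingers move at their own pace and stop on an object; "grip_force" is the grip in N (left out, the last holds). Time passes only in rows, so rows that repeat a pose let the fingers close. It gives the time, the measured TCP pose, the force and the opening at its end, in the units of the state.
- ctrl.get_state(): the state, without advancing time (a new reading comes with each control period).
- get_image(name): name is "side" or "top" or "wrist"; returns the picture (400x640x3 uint8, red, green, blue); there is no depth.
- camera_info(name): a dict with "intrinsics" (3x3 intrinsics, pixels), "k1" (the pictures are not rectified: a ray, as slopes to the right and down, at radius r is drawn at 1 + k1 r^2 times it, then the intrinsics apply), "R" (3x3) and "t" (3): a world point X has camera coordinates R X + t. Camera axes: x right, y down, z forward; pixel columns grow to the right and rows downward; lengths in m; the calibration is good to about 2 mm. A picture is of the moment at which its call begins: read the wrist's pose just before it. camera_info takes no time and is no camera call; for the wrist camera it gives the pose at the moment of the call.
- ctrl.close_job(): hands the job in, once; it reports no verdict.
The state is a dict: "time": time; "joint_positions": joint angles; "qd": joint speeds; "joint_torque": joint torques, N m; "position": TCP position; "tool_rot": TCP orientation; "ft_force": force on the tool from outside, world axes, zero at the start; "torque": the same for the moment, N m; "grip_width": opening from 0.0 (shut) to 1.0 (fully open).
Only numpy, scipy, OpenCV 4.12 (cv2) and the standard library are available. Lean on these libraries where they do the work, as an engineer would, in place of code of your own. Each camera call takes 0.05 s, during which the arm holds its last target.

## Task

Take the block plane off the lid of the small chest and set it down gently on its sole in the tool tray. Then lift the chest's sprung lid until it lies in line with the steel blade of the sliding bevel that is clamped to the chest's end, and hold it there still, so that the lid stay can be screwed on. Finish while holding the lid at that angle: do not let go, do not prop it with anything, and leave the bevel's setting and the other tools where they are.

Things in the scene. Friction and masses are not known exactly. Their poses are not given: they have to be found in the camera images.
- plane_center (a point): steel block plane, 160 x 44 wide x 58 high, 0.45-0.7 kg, at first standing on its sole on the chest's lid. The point is its centre, 25 mm above the sole; x along its length, y across, z up. Grip it across its flat cheeks (outer faces 44 mm apart, 104 long, from the sole up to 36 mm, centred on the point); lever cap and knobs stay inside that width.
- lid_hinge (a point): middle of the lid's hinge axis, 100 mm above the bench. Pale chest, fixed, 220 deep x 260 long x 100 high: -x points to its front (chest from 4 to 224 mm that way), y along the hinge, z up. The bevel is on the -y end, held by a steel bar clamp that runs along the chest's front, bar 252 mm from the hinge axis, under 100 mm high.
- lid (a joint): angle of the lid in rad: 0 shut, growing as its front rises, to 1.5. The lid is 12 mm thick, 266 long in y, 0.48 kg. Spring hinges pull it shut at all angles: moving the handle along its arc takes about 5 N from shut, 8 N at 1 rad. Let go, it falls shut.
- lid_handle (a point): middle of the bar of the brass bow handle on the lid near its front: round, 10 mm thick, 100 long, parallel to the hinge, 35 mm above the lid's top (30 mm gap under it), 194 mm from the hinge axis along the lid and 47 mm above the lid's underside. Lid's frame: x along the lid to the hinge, y along the hinge, z out of its top. The bar can turn in a grip from above as the lid rises.
- bevel_blade (a joint): setting of the sliding bevel's blade in rad, 0.5 to 0.95: its angle above the chest's level rim. The blade pivots on the lid's hinge axis, so the lid is in line with it when joint lid has the same value. The lock is tight, but a hard knock shifts it.
- blade_tip (a point): free end of the bevel's steel blade (215 mm from the pivot, 21 wide, 2.5 thick), 144 mm from the middle of the hinge on the chest's -y end, 11 mm clear of the lid's end. x runs along the blade from the tip to the pivot.
- tray_floor (a point): centre of the inner floor of the tool tray (dark wood, fixed, outside 280 in x by 240 in y, walls 9 thick, 30 high above the bench, floor 9 mm above the bench). Two chisels lie along x in its -y half; from y = -25 to +110 mm it is free for the plane, lengthways.
- chisel_wide: wide bench chisel, 235 long, lying in the tray along its x, 51 mm to -y of its middle; up to 27 mm high. Leave alone.
- chisel_narrow: narrow bench chisel, 235 long, lying in the tray along its x, 89 mm to -y of its middle; up to 27 mm high. Leave alone.
- lid_stay: curved brass lid stay, about 110 mm, lying on the bench behind the chest (hinge side). Leave alone.
- screw_jar: small glass jar of 48 mm diameter, 55 high, behind the chest (hinge side). Leave alone.
- screwdriver: wood-handled screwdriver on the bench behind the chest (hinge side). Leave alone.
- glue_bottle: white glue bottle, 64 mm diameter, 170 high, on the bench beyond the tray. Leave alone.

How it is judged:
By the outcome, as a careful person would: the job done as asked, in the order asked, and still so for the second after the job is handed in, while the arm keeps its last pose, push and grip.
It also fails if it takes over 61 s, if anything falls off the work surface, if the arm or the gripper's body presses on something with over 40 N, if the wrist force passes 120 N, or if a joint passes its speed limit or range.

## Working session

There is one attempt and no reset: what is moved stays moved. The work goes in short steps, Python scripts to look and compute and a tool call to move; the robot and the scene stay as the last step left them, time stands still between calls to the robot, and variables do not carry over. Pictures are saved under pics/ and viewed, and the job is handed in when it is done.

Besides the shell and the picture viewer there is one more tool, called as name(argument=value, ...), one argument or row to a line, values as JSON. carry_out: Moves the arm, as the interface text tells. Its arguments: {"type":"object","properties":{"commands":{"type":"array"},"grip_force":{"type":"number"}},"required":["commands"]}

```bash
ls; mkdir -p pics; python3 - <<'E'
from bench import ctrl,get_image,camera_info
import cv2
s=ctrl.get_state();print(s)
for n in("side","top","wrist"):
    c=camera_info(n);print(n,c)
    im=get_image(n);cv2.imwrite(f"pics/{n}0.png",im[:,:,::-1])
E
```

```text
pics
{'time': 0.0, 'joint_positions': array([ 1.14110298,  0.32180766, -0.07003018,  1.45169249,  0.02263111,
        1.37080807, -0.05688367]), 'qd': array([ 1.26828931e-03, -1.38347859e-03, -1.79069565e-04,  1.30282738e-03,
       -3.98537989e-04, -1.80171838e-03, -4.60811965e-05]), 'joint_torque': array([-6.98691438e-04, -4.91292787e+01, -4.04252177e-01, -3.12521267e+01,
       -6.40344224e-02,  4.39421413e-02,  1.56615042e-04]), 'position': array([ 0.2787601 , -0.58656477,  0.22146229]), 'tool_rot': array([-3.06276615e+00, -6.90998941e-01,  8.91433134e-04]), 'ft_force': array([ 0.22985048,  0.18364591, -0.08075271]), 'torque': array([ 0.04018994, -0.02179806,  0.01813186]), 'grip_width': 0.9965543647555504}
side {'intrinsics': array([[407.90243944,   0.        , 314.7138114 ],
       [  0.        , 407.90243944, 197.60064501],
       [  0.        ,   0.        ,   1.        ]]), 'k1': -0.05967174629370697, 'R': array([[-0.71616529, -0.69782731, -0.0120131 ],
       [-0.53366199,  0.55861647, -0.63494293],
       [ 0.44979123, -0.44831315, -0.77246564]]), 't': array([0.42918606, 0.38708306, 0.87122879])}
top {'intrinsics': array([[420.99093377,   0.        , 326.70881088],
       [  0.        , 420.99093377, 198.94666663],
       [  0.        ,   0.        ,   1.        ]]), 'k1': 0.03810064511871289, 'R': array([[ 0.01184909, -0.99974746, -0.01909484],
       [-0.98064562, -0.00788618, -0.19563225],
       [ 0.19543226,  0.02104333, -0.98049141]]), 't': array([0.00827246, 0.61332941, 1.3963973 ])}
wrist {'intrinsics': array([[289.59585764,   0.        , 324.38719962],
       [  0.        , 289.59585764, 198.84184239],
       [  0.        ,   0.        ,   1.        ]]), 'k1': -0.03492055476269317, 'R': array([[ 0.43086991, -0.90241331, -0.00115913],
       [-0.86335617, -0.41259465,  0.29048543],
       [-0.26261617, -0.12416069, -0.95687871]]), 't': array([-0.64958736, -0.03791083,  0.38972139])}
```

View pics/side0.png

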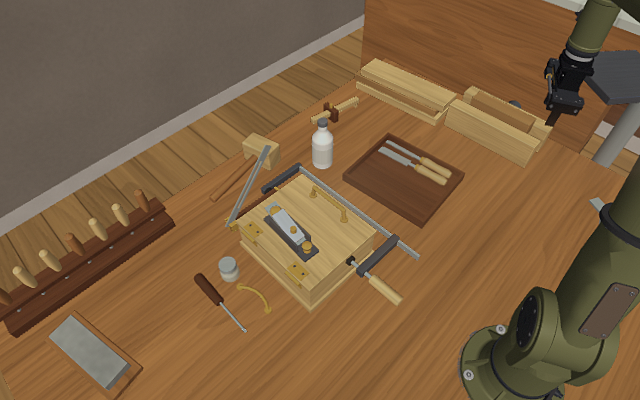

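View pics/top0.png

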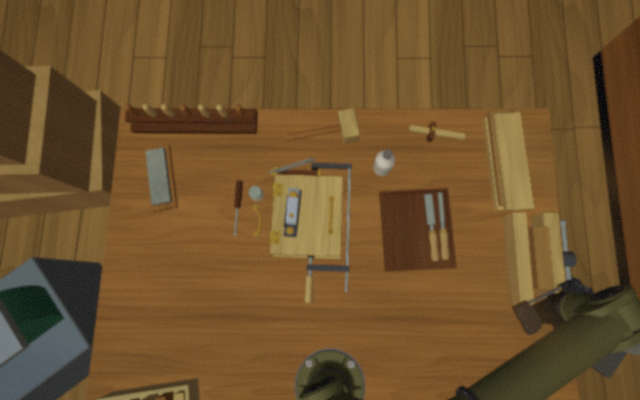

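View pics/wrist0.png

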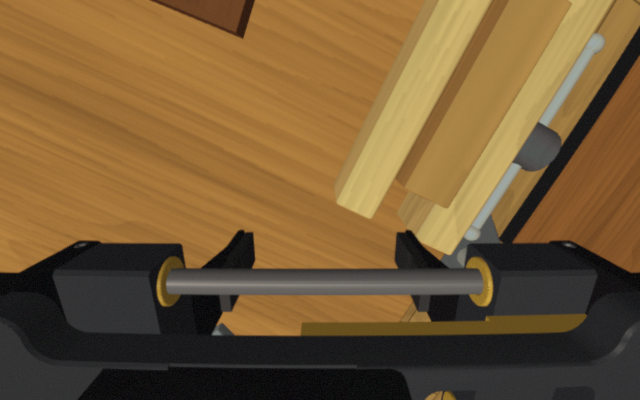

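```bash
cat > h.py <<'E'
import numpy as np,cv2
from bench import ctrl,get_image,camera_info
def K(n):
    return camera_info(n)
def proj(c,X):
    X=np.atleast_2d(X);p=X@c['R'].T+c['t'];s=p[:,:2]/p[:,2:]
    s=s*(1+c['k1']*(s**2).sum(1,keepdims=True));k=c['intrinsics']
    return s*[k[0,0],k[1,1]]+k[:2,2]
def ray(c,uv):
    k=c['intrinsics'];d=(np.array(uv,float)-k[:2,2])/[k[0,0],k[1,1]]
    s=d.copy()
    for _ in range(20): s=d/(1+c['k1']*(s@s))
    v=c['R'].T@np.r_[s,1];return -c['R'].T@c['t'],v/np.linalg.norm(v)
def onz(c,uv,z):
    o,v=ray(c,uv);return o+v*(z-o[2])/v[2]
def crop(im,x0,y0,w,h,f,name):
    o=cv2.resize(im[y0:y0+h,x0:x0+w],None,fx=f,fy=f,interpolation=cv2.INTER_CUBIC)
    # ticks
    for x in range((x0+19)//20*20,x0+w,20):
        cv2.line(o,((x-x0)*f,0),((x-x0)*f,6),(255,0,0),1);cv2.putText(o,str(x),((x-x0)*f,16),0,.35,(255,255,255),1)
    for y in range((y0+19)//20*20,y0+h,20):
        cv2.line(o,(0,(y-y0)*f),(6,(y-y0)*f),(255,0,0),1);cv2.putText(o,str(y),(8,(y-y0)*f+4),0,.35,(255,255,255),1)
    cv2.imwrite('pics/'+name,o[:,:,::-1])
E
python3 - <<'E'
from h import *
s=cv2.imread('pics/side0.png')[:,:,::-1];t=cv2.imread('pics/top0.png')[:,:,::-1]
crop(s,210,130,200,150,4,'s1.png');crop(t,225,145,200,150,4,'t1.png')
crop(s,330,120,150,112,5,'s2.png');crop(t,365,140,110,140,4,'t2.png')
E
```

```text
(no output)
```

View pics/s1.png

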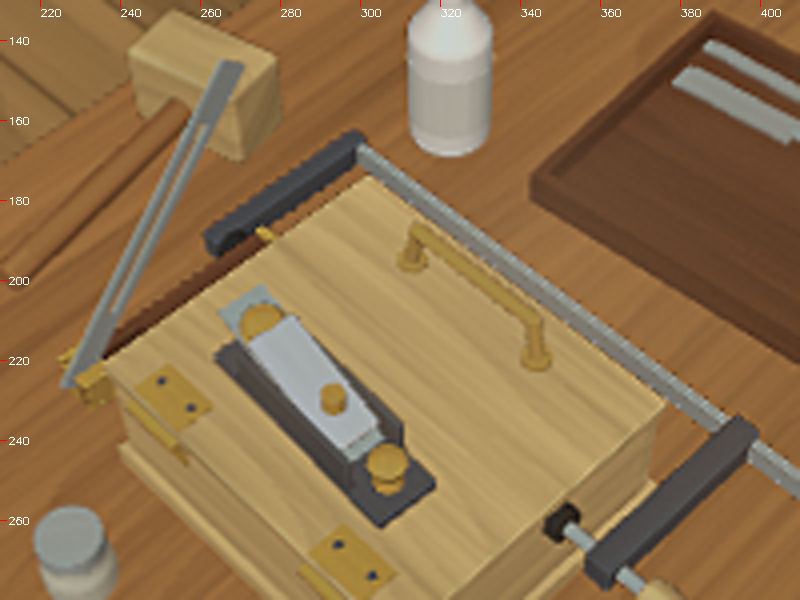

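View pics/t1.png

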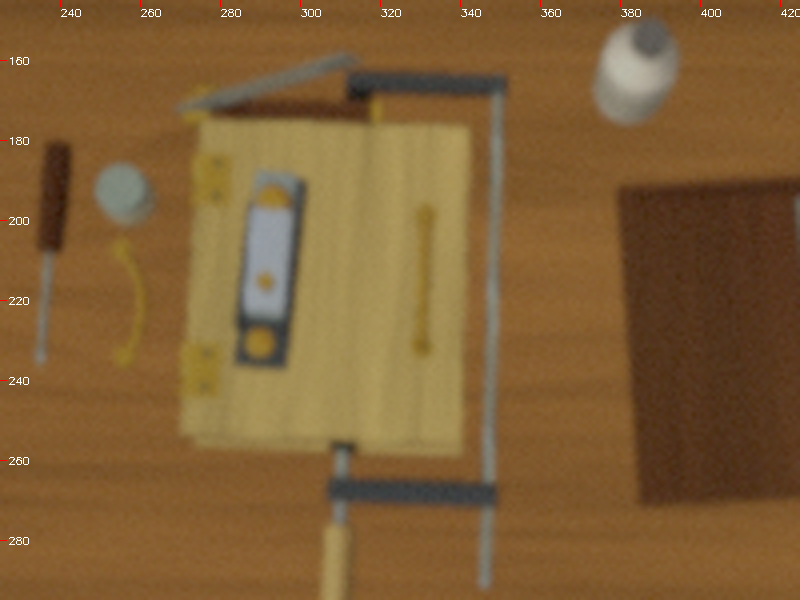

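View pics/s2.png

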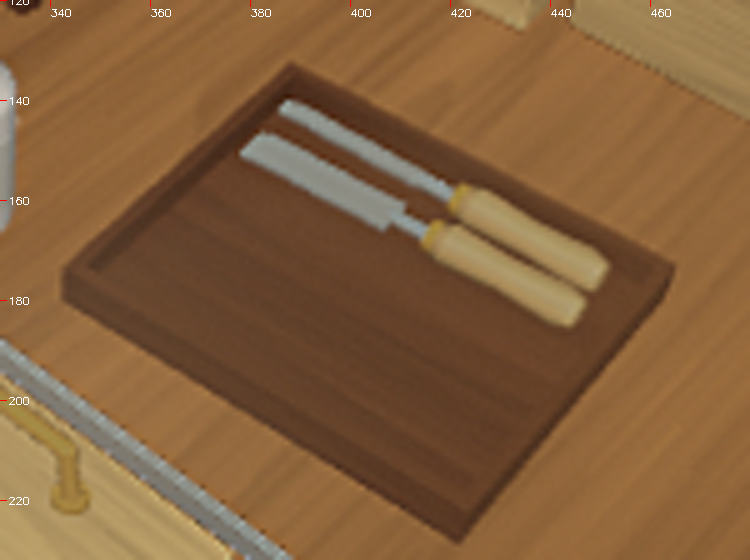

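View pics/t2.png

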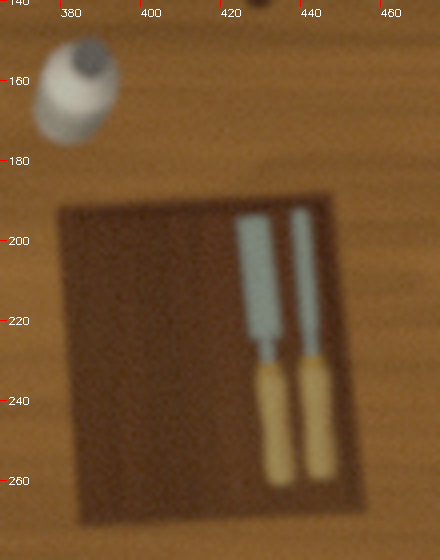

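```bash
python3 - <<'E'
from h import *
np.set_printoptions(precision=4,suppress=True)
S=K('side');T=K('top')
def show(n,c,pts,z):
    for p in pts: print(n,p,onz(c,p,z)[:2])
show('lid side ff,fn,bf',S,[(302,174.5),(376.3,230.8),(236.3,219.5)],.112)
show('lid top bf ff fn bn',T,[(275,175.5),(342,176.8),(340.5,258.3),(270,253.5)],.112)
show('bar side',S,[(313,187),(345,210.5)],.147)
show('bar top',T,[(331.5,197.5),(330.3,232.5)],.147)
show('plane side',S,[(263.8,218.8),(305,261.8),(318.8,251.3)],.112)
show('plane top(near corners)',T,[(284,235.5),(296.3,236.8),(301,190)],.114)
show('tray side',S,[(388,132.6),(465,173),(421.6,228),(342.4,175)],.03)
show('tray top',T,[(380,191.75),(447.5,188.75),(456.3,267.5),(385,270.8)],.03)
E
```

```text
lid side ff,fn,bf (302, 174.5) [ 0.6761 -0.0315]
lid side ff,fn,bf (376.3, 230.8) [ 0.4149 -0.0258]
lid side ff,fn,bf (236.3, 219.5) [0.6864 0.1874]
lid top bf ff fn bn (275, 175.5) [0.6824 0.189 ]
lid top bf ff fn bn (342, 176.8) [ 0.6795 -0.0373]
lid top bf ff fn bn (340.5, 258.3) [ 0.4072 -0.0337]
lid top bf ff fn bn (270, 253.5) [0.4203 0.1958]
bar side (313, 187) [0.6017 0.0012]
bar side (345, 210.5) [0.4939 0.0014]
bar top (331.5, 197.5) [ 0.6009 -0.003 ]
bar top (330.3, 232.5) [ 0.4866 -0.0003]
plane side (263.8, 218.8) [0.6386 0.1385]
plane side (305, 261.8) [0.4783 0.154 ]
plane side (318.8, 251.3) [0.4751 0.1119]
plane top(near corners) (284, 235.5) [0.4792 0.1519]
plane top(near corners) (296.3, 236.8) [0.4753 0.1114]
plane top(near corners) (301, 190) [0.6324 0.0997]
tray side (388, 132.6) [ 0.6613 -0.4073]
tray side (465, 173) [ 0.3838 -0.424 ]
tray side (421.6, 228) [ 0.3624 -0.1671]
tray side (342.4, 175) [ 0.6438 -0.164 ]
tray top (380, 191.75) [ 0.6468 -0.1731]
tray top (447.5, 188.75) [ 0.6594 -0.41  ]
tray top (456.3, 267.5) [ 0.3859 -0.4271]
tray top (385, 270.8) [ 0.3715 -0.1864]
```

```bash
cat >> h.py <<'E'
from scipy.spatial.transform import Rotation as Ro
import json,os
np.set_printoptions(precision=4,suppress=True)
def cmd0():
    if os.path.exists('cmd.json'):
        d=json.load(open('cmd.json'));return np.array(d['p']),Ro.from_rotvec(d['r'])
    return np.array([.279,-.587,.223]),Ro.from_rotvec([-3.0628,-.691,0])
def applied(tx=0,ty=0,tz=0,rx=0,ry=0,rz=0):
    p,R=cmd0();p=p+R.apply([tx,ty,tz]);R=R*Ro.from_rotvec([rx,ry,rz])
    json.dump(dict(p=list(p),r=list(R.as_rotvec())),open('cmd.json','w'))
    s=ctrl.get_state();print('t',s['time'],'cmd',p,'meas',s['position'],'dR',(R.inv()*Ro.from_rotvec(s['tool_rot'])).as_rotvec(),'F',s['ft_force'],'M',s['torque'],'w',s['grip_width'])
def down(yaw,tilt=0):
    # tool down, tool x at yaw; tilt about tool x
    return Ro.from_matrix(np.array([[np.cos(yaw),np.sin(yaw),0],[np.sin(yaw),-np.cos(yaw),0],[0,0,-1.]]).astype(float))*Ro.from_rotvec([tilt,0,0])
def go(P,R):
    p,R0=cmd0();d=R0.inv().apply(np.array(P)-p);r=(R0.inv()*R).as_rotvec();print('row',d,r)
E
python3 - <<'E'
from h import *
go([.557,.125,.30],down(-.088))
E
```

```text
row [ 0.5568 -0.5238 -0.0759] [-0.0018  0.0001  0.5318]
```

carry_out(
  commands=[
    {"tz": -0.06},
    {"tx": 0.557,"ty": -0.524,"tz": -0.076,"rz": 0.532},
    {"tx": 0.557,"ty": -0.524,"tz": -0.076,"rz": 0.532},
    {"tx": 0.557,"ty": -0.524,"tz": -0.076,"rz": 0.532},
    {"tx": 0.557,"ty": -0.524,"tz": -0.076,"rz": 0.532},
    {"tx": 0.557,"ty": -0.524,"tz": -0.076,"rz": 0.532},
    {"tx": 0.557,"ty": -0.524,"tz": -0.076,"rz": 0.532},
    {"tx": 0.557,"ty": -0.524,"tz": -0.076,"rz": 0.532},
    {"tx": 0.557,"ty": -0.524,"tz": -0.076,"rz": 0.532},
    {"tx": 0.557,"ty": -0.524,"tz": -0.076,"rz": 0.532},
    {"tx": 0.557,"ty": -0.524,"tz": -0.076,"rz": 0.532},
    {"tx": 0.557,"ty": -0.524,"tz": -0.076,"rz": 0.532},
  ],
)

```text
invalid input
```

carry_out(
  commands=[
    {"tx": 0,"ty": 0,"tz": -0.06,"rx": 0,"ry": 0,"rz": 0,"jaw": 1},
  ],
  grip_force=30,
)

```text
time: 0.28
position: [0.2775, -0.5842, 0.2765]
tool_rot: [-3.052, -0.689, 0.005]
ft_force: [-0.4, -1.3, 1.0]
grip_width: 0.997
```

```bash
python3 - <<'E'
from h import *
applied(tz=-.06)
go([.557,.125,.30],down(-.088))
E
```

```text
t 0.275 cmd [ 0.279  -0.5871  0.283 ] meas [ 0.2775 -0.5842  0.2765] dR [ 0.0111 -0.0009 -0.0001] F [-0.3502 -1.2846  0.9865] M [-0.0946 -0.0426  0.0148] w 0.9970432686850554
row [ 0.5568 -0.5238 -0.0159] [-0.0018  0.0001  0.5318]
```

carry_out(
  commands=[
    {"tx": 0.557,"ty": -0.524,"tz": -0.016,"rx": 0,"ry": 0,"rz": 0.532,"jaw": 1},
    {"tx": 0.557,"ty": -0.524,"tz": -0.016,"rx": 0,"ry": 0,"rz": 0.532,"jaw": 1},
    {"tx": 0.557,"ty": -0.524,"tz": -0.016,"rx": 0,"ry": 0,"rz": 0.532,"jaw": 1},
    {"tx": 0.557,"ty": -0.524,"tz": -0.016,"rx": 0,"ry": 0,"rz": 0.532,"jaw": 1},
    {"tx": 0.557,"ty": -0.524,"tz": -0.016,"rx": 0,"ry": 0,"rz": 0.532,"jaw": 1},
    {"tx": 0.557,"ty": -0.524,"tz": -0.016,"rx": 0,"ry": 0,"rz": 0.532,"jaw": 1},
    {"tx": 0.557,"ty": -0.524,"tz": -0.016,"rx": 0,"ry": 0,"rz": 0.532,"jaw": 1},
    {"tx": 0.557,"ty": -0.524,"tz": -0.016,"rx": 0,"ry": 0,"rz": 0.532,"jaw": 1},
    {"tx": 0.557,"ty": -0.524,"tz": -0.016,"rx": 0,"ry": 0,"rz": 0.532,"jaw": 1},
    {"tx": 0.557,"ty": -0.524,"tz": -0.016,"rx": 0,"ry": 0,"rz": 0.532,"jaw": 1},
  ],
)

```text
time: 1.52
position: [0.5065, -0.0032, 0.2957]
tool_rot: [3.138, -0.139, 0.001]
ft_force: [1.0, -0.6, -0.1]
grip_width: 0.999
```

```bash
python3 - <<'E'
from h import *
k=.625/np.linalg.norm([.557,-.524,-.016])
applied(.557*k,-.524*k,-.016*k,0,0,.532)
go([.557,.125,.30],down(-.088))
E
```

```text
t 1.525 cmd [ 0.5062 -0.005   0.297 ] meas [ 0.5065 -0.0032  0.2957] dR [-0.0023  0.0011  0.0005] F [ 1.04   -0.624  -0.1193] M [-0.0271 -0.0281 -0.0452] w 0.9988137577657143
row [ 0.0391 -0.134  -0.0028] [-0.0017  0.0006 -0.0002]
```

carry_out(
  commands=[
    {"tx": 0.013,"ty": -0.045,"tz": -0.001,"rx": 0,"ry": 0,"rz": 0,"jaw": 1},
    {"tx": 0.026,"ty": -0.09,"tz": -0.002,"rx": 0,"ry": 0,"rz": 0,"jaw": 1},
    {"tx": 0.039,"ty": -0.134,"tz": -0.003,"rx": 0,"ry": 0,"rz": 0,"jaw": 1},
    {"tx": 0.039,"ty": -0.134,"tz": -0.003,"rx": 0,"ry": 0,"rz": 0,"jaw": 1},
    {"tx": 0.039,"ty": -0.134,"tz": -0.003,"rx": 0,"ry": 0,"rz": 0,"jaw": 1},
  ],
)

```text
time: 2.15
position: [0.5567, 0.1243, 0.2981]
tool_rot: [3.138, -0.139, -0.001]
ft_force: [-0.3, 0.2, 0.6]
grip_width: 0.999
```

```bash
python3 - <<'E'
from h import *
applied(.039,-.134,-.003)
c=K('wrist');im=get_image('wrist');crop(im,0,0,640,400,1,'w1.png')
np.save('w1.npy',im);json.dump({k:np.array(v).tolist() for k,v in c.items()},open('w1.json','w'))
crop(im,200,60,240,150,3,'w1c.png')
E
```

```text
t 2.15 cmd [0.5569 0.125  0.3002] meas [0.5567 0.1243 0.2981] dR [-0.0027 -0.0003  0.0003] F [-0.2578  0.1544  0.5854] M [0.0002 0.0526 0.0291] w 0.9989121817765148
```

View pics/w1.png

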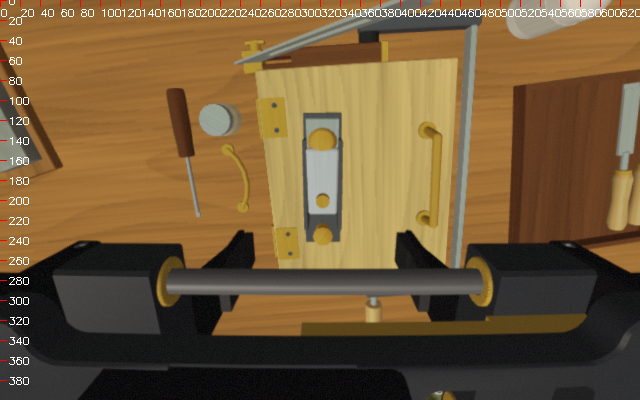

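View pics/w1c.png

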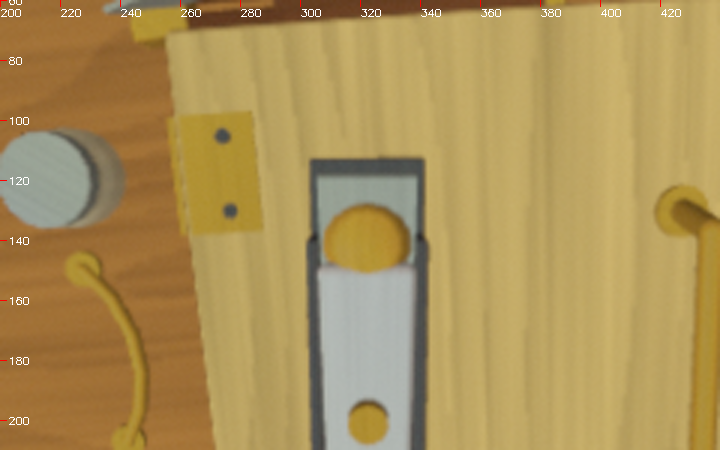

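```bash
python3 - <<'E'
from h import *
c={k:np.array(v) for k,v in json.load(open('w1.json')).items()};im=np.load('w1.npy')
for p in [(303.7,112.8),(341.3,112.5),(304.5,241.5),(341.5,241.5)]: print('plane',onz(c,p,.116))
for p in [(256,71),(458,59)]: print('lid',onz(c,p,.112))
for p in [(436.5,132),(434.5,215)]: print('bar',onz(c,p,.147))
crop(im,390,90,100,150,5,'w1d.png')
crop(im,230,0,250,100,3,'w1e.png')
E
```

```text
plane [0.635  0.1396 0.116 ]
plane [0.6316 0.0968 0.116 ]
plane [0.4752 0.1557 0.116 ]
plane [0.471  0.1078 0.116 ]
lid [0.6845 0.188  0.112 ]
lid [ 0.6783 -0.0369  0.112 ]
bar [ 0.6036 -0.0009  0.147 ]
bar [ 0.5095 -0.0008  0.147 ]
```

View pics/w1d.png

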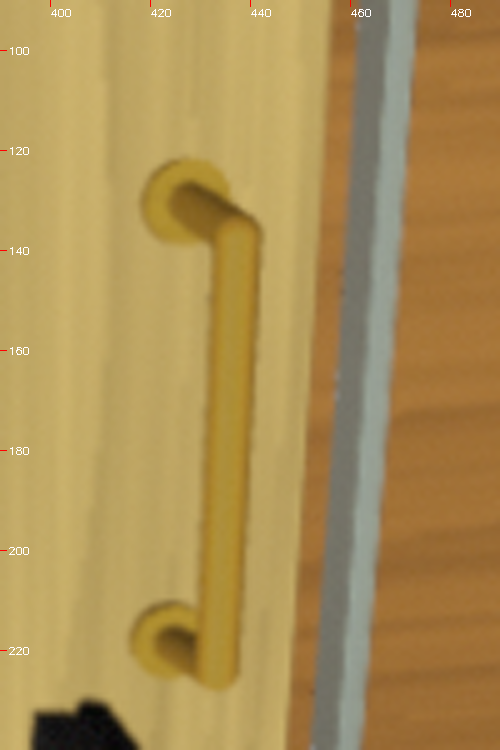

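View pics/w1e.png

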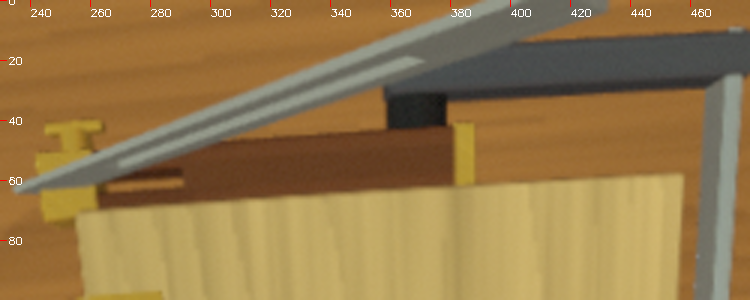

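carry_out(
  commands=[
    {"tx": -0.001,"ty": 0,"tz": 0.04,"rx": 0,"ry": 0,"rz": 0,"jaw": 1},
    {"tx": -0.002,"ty": 0,"tz": 0.085,"rx": 0,"ry": 0,"rz": 0,"jaw": 1},
    {"tx": -0.002,"ty": 0,"tz": 0.125,"rx": 0,"ry": 0,"rz": 0,"jaw": 1},
    {"tx": -0.002,"ty": 0,"tz": 0.15,"rx": 0,"ry": 0,"rz": 0,"jaw": 1},
    {"tx": -0.002,"ty": 0,"tz": 0.168,"rx": 0,"ry": 0,"rz": 0,"jaw": 1},
    {"tx": -0.002,"ty": 0,"tz": 0.177,"rx": 0,"ry": 0,"rz": 0,"jaw": 1},
    {"tx": -0.002,"ty": 0,"tz": 0.18,"rx": 0,"ry": 0,"rz": 0,"jaw": 1},
    {"tx": -0.002,"ty": 0,"tz": 0.18,"rx": 0,"ry": 0,"rz": 0,"jaw": 1},
  ],
)

```text
time: 3.2
position: [0.5554, 0.1253, 0.1193]
tool_rot: [-3.138, 0.139, -0.002]
ft_force: [0.2, 0.5, 0.8]
grip_width: 1.002
```

```bash
python3 - <<'E'
from h import *
applied(-.002,0,.18)
im=get_image('side');crop(im,210,90,200,150,4,'s3.png')
E
```

```text
t 3.2 cmd [0.5548 0.1255 0.1202] meas [0.5554 0.1253 0.1193] dR [-0.0016  0.0017  0.0001] F [0.1845 0.5352 0.7799] M [ 0.0215  0.0207 -0.0134] w 1.0021512167378162
```

View pics/s3.png

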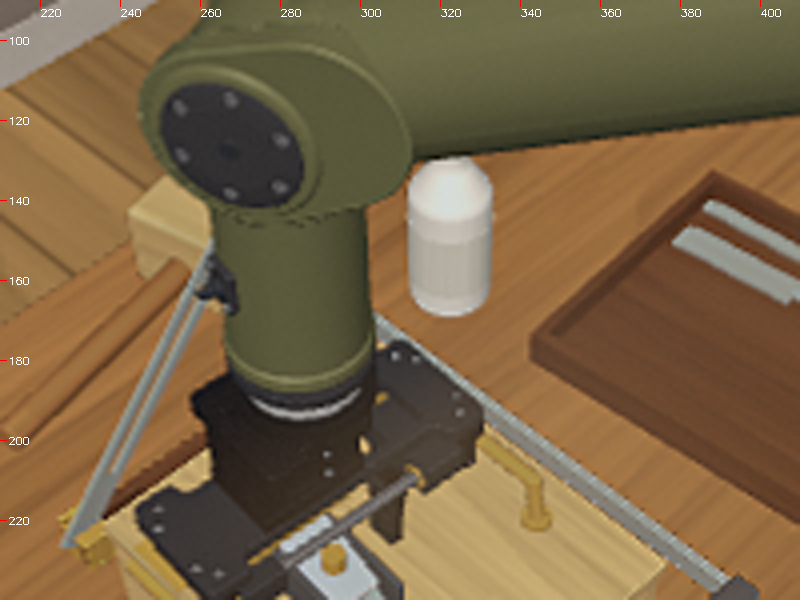

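carry_out(
  commands=[
    {"tx": 0,"ty": 0,"tz": 0.002,"rx": 0,"ry": 0,"rz": 0,"jaw": 0.3},
    {"tx": 0,"ty": 0,"tz": 0.002,"rx": 0,"ry": 0,"rz": 0,"jaw": 0.3},
    {"tx": 0,"ty": 0,"tz": 0.002,"rx": 0,"ry": 0,"rz": 0,"jaw": 0.3},
    {"tx": 0,"ty": 0,"tz": 0.002,"rx": 0,"ry": 0,"rz": 0,"jaw": 0.3},
    {"tx": 0,"ty": 0,"tz": 0.002,"rx": 0,"ry": 0,"rz": 0,"jaw": 0.3},
    {"tx": 0,"ty": 0,"tz": 0.002,"rx": 0,"ry": 0,"rz": 0,"jaw": 0.3},
  ],
  grip_force=40,
)

```text
time: 4.0
position: [0.555, 0.1256, 0.1166]
tool_rot: [-3.138, 0.138, -0.0]
ft_force: [-0.3, 0.8, -0.3]
grip_width: 0.503
```

```bash
python3 - <<'E'
from h import *
applied(0,0,.002)
c=K('wrist');print('cam',-c['R'].T@c['t'])
E
```

```text
t 4.0 cmd [0.5548 0.1255 0.1182] meas [0.555  0.1256 0.1166] dR [-0.0013  0.0007 -0.0002] F [-0.3108  0.8478 -0.3437] M [ 0.3202 -0.0362 -0.0173] w 0.5026217076530451
cam [0.6328 0.1179 0.2782]
```

```bash
python3 - <<'E'
from h import *
p,R=cmd0()
go(p+[0,0,.12],down(-.088)); go([.511,-.25,.238],down(.06)); go([.511,-.25,.06],down(.06))
E
```

```text
row [-0.0001 -0.0002 -0.12  ] [-0.0017  0.0006 -0.0002]
row [-0.0106  0.3777 -0.1204] [-0.0018  0.0004 -0.1482]
row [-0.0105  0.378   0.0576] [-0.0018  0.0004 -0.1482]
```

carry_out(
  commands=[
    {"tx": 0,"ty": 0,"tz": -0.005,"rx": 0,"ry": 0,"rz": 0,"jaw": 0.3},
    {"tx": 0,"ty": 0,"tz": -0.02,"rx": 0,"ry": 0,"rz": 0,"jaw": 0.3},
    {"tx": 0,"ty": 0,"tz": -0.045,"rx": 0,"ry": 0,"rz": 0,"jaw": 0.3},
    {"tx": 0,"ty": 0,"tz": -0.075,"rx": 0,"ry": 0,"rz": 0,"jaw": 0.3},
    {"tx": 0,"ty": 0,"tz": -0.1,"rx": 0,"ry": 0,"rz": 0,"jaw": 0.3},
    {"tx": 0,"ty": 0,"tz": -0.12,"rx": 0,"ry": 0,"rz": 0,"jaw": 0.3},
    {"tx": 0,"ty": 0,"tz": -0.12,"rx": 0,"ry": 0,"rz": 0,"jaw": 0.3},
  ],
)

```text
time: 4.88
position: [0.5559, 0.1256, 0.2388]
tool_rot: [-3.138, 0.138, -0.006]
ft_force: [-0.5, -0.3, -4.3]
grip_width: 0.503
```

```bash
python3 - <<'E'
from h import *
applied(0,0,-.12)
go([.511,-.25,.238],down(.06))
im=get_image('side');crop(im,210,90,200,150,4,'s4.png')
E
```

```text
t 4.875 cmd [0.5549 0.1253 0.2382] meas [0.5559 0.1256 0.2388] dR [-0.0012  0.0044 -0.    ] F [-0.4858 -0.2816 -4.3151] M [ 0.0747  0.0397 -0.0053] w 0.5032125053111425
row [-0.0106  0.3777 -0.0004] [-0.0018  0.0004 -0.1482]
```

View pics/s4.png

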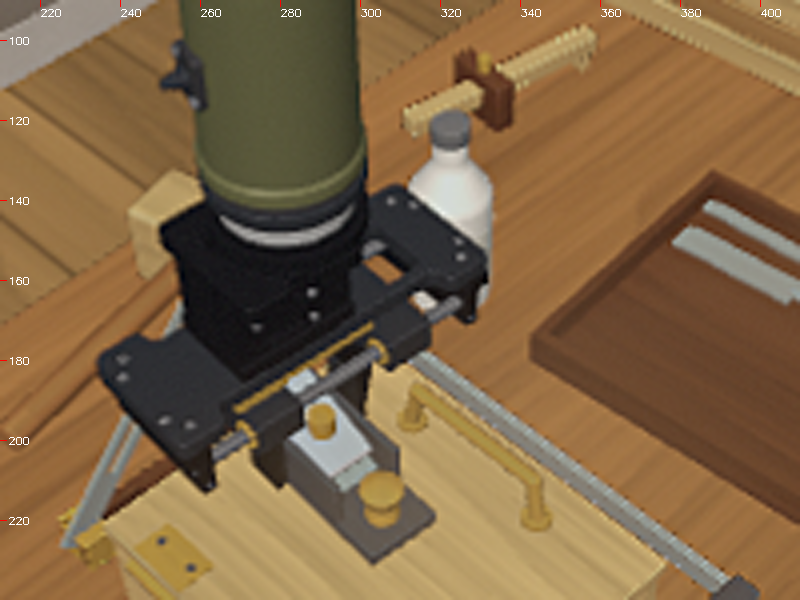

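Plane is lifted, level in the grip (F ≈ −4.3 N, ~0.5 kg). Carry it across.

carry_out(
  commands=[
    {"tx": 0,"ty": 0.015,"tz": 0,"rx": 0,"ry": 0,"rz": 0,"jaw": 0.3},
    {"tx": -0.001,"ty": 0.045,"tz": 0,"rx": 0,"ry": 0,"rz": -0.02,"jaw": 0.3},
    {"tx": -0.003,"ty": 0.09,"tz": 0,"rx": 0,"ry": 0,"rz": -0.04,"jaw": 0.3},
    {"tx": -0.005,"ty": 0.14,"tz": 0,"rx": 0,"ry": 0,"rz": -0.06,"jaw": 0.3},
    {"tx": -0.006,"ty": 0.19,"tz": 0,"rx": 0,"ry": 0,"rz": -0.08,"jaw": 0.3},
    {"tx": -0.008,"ty": 0.24,"tz": 0,"rx": 0,"ry": 0,"rz": -0.1,"jaw": 0.3},
    {"tx": -0.009,"ty": 0.29,"tz": 0,"rx": 0,"ry": 0,"rz": -0.12,"jaw": 0.3},
    {"tx": -0.01,"ty": 0.335,"tz": 0,"rx": 0,"ry": 0,"rz": -0.14,"jaw": 0.3},
    {"tx": -0.0105,"ty": 0.365,"tz": 0,"rx": 0,"ry": 0,"rz": -0.148,"jaw": 0.3},
    {"tx": -0.0105,"ty": 0.378,"tz": 0,"rx": 0,"ry": 0,"rz": -0.148,"jaw": 0.3},
    {"tx": -0.0105,"ty": 0.378,"tz": 0,"rx": 0,"ry": 0,"rz": -0.148,"jaw": 0.3},
  ],
)

```text
time: 6.3
position: [0.5104, -0.2509, 0.2358]
tool_rot: [-3.139, -0.091, 0.002]
ft_force: [-0.3, 0.9, -4.8]
grip_width: 0.501
```

```bash
python3 - <<'E'
from h import *
applied(-.0105,.378,0,0,0,-.148)
c=K('wrist');im=get_image('wrist');crop(im,0,0,640,400,1,'w2.png')
json.dump({k:np.array(v).tolist() for k,v in c.items()},open('w2.json','w'))
im=get_image('side');crop(im,300,90,200,150,4,'s5.png')
E
```

```text
t 6.3 cmd [ 0.5111 -0.2503  0.2376] meas [ 0.5104 -0.2509  0.2358] dR [-0.0007 -0.001   0.0017] F [-0.2838  0.9077 -4.8058] M [0.1023 0.0456 0.0112] w 0.5013625962240078
```

View pics/w2.png

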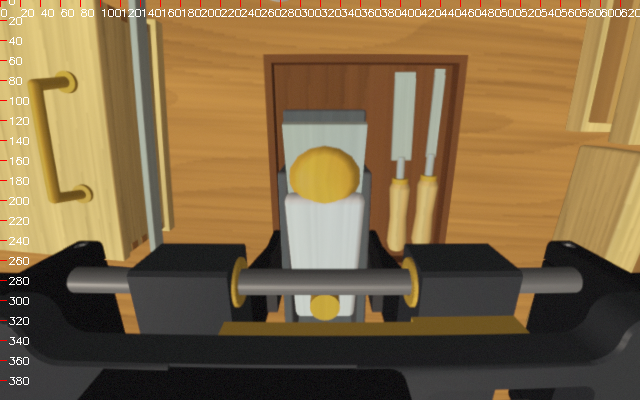

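View pics/s5.png

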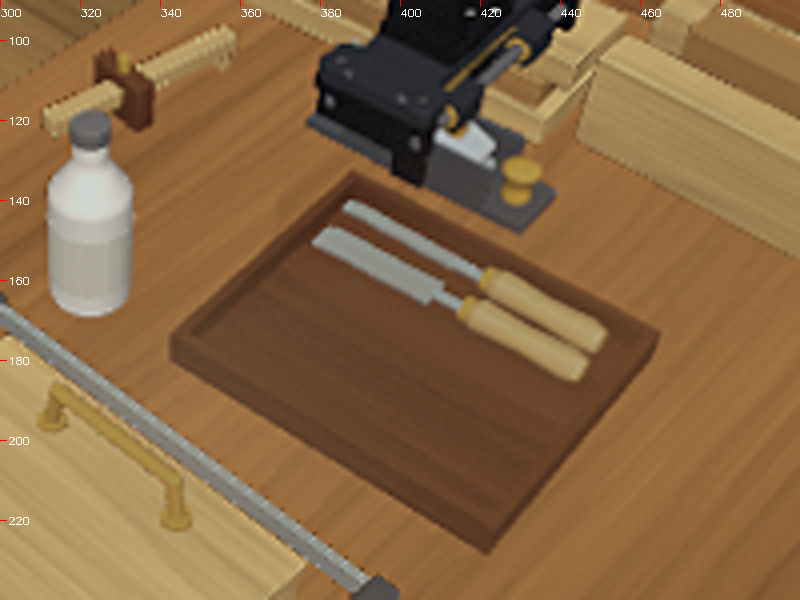

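```bash
python3 - <<'E'
from h import *
c={k:np.array(v) for k,v in json.load(open('w2.json')).items()}
for p in [(264,56),(467,55)]: print(onz(c,p,.03))
for p in [(385,158),(412,158)]: print('chis',onz(c,p,.02))
E
```

```text
[ 0.6462 -0.1733  0.03  ]
[ 0.6626 -0.4098  0.03  ]
chis [ 0.5345 -0.3298  0.02  ]
chis [ 0.5367 -0.3653  0.02  ]
```

carry_out(
  commands=[
    {"tx": 0,"ty": 0.002,"tz": 0.02,"rx": 0,"ry": 0,"rz": 0,"jaw": 0.3},
    {"tx": 0,"ty": 0.005,"tz": 0.06,"rx": 0,"ry": 0,"rz": 0,"jaw": 0.3},
    {"tx": 0,"ty": 0.008,"tz": 0.105,"rx": 0,"ry": 0,"rz": 0,"jaw": 0.3},
    {"tx": 0,"ty": 0.008,"tz": 0.15,"rx": 0,"ry": 0,"rz": 0,"jaw": 0.3},
    {"tx": 0,"ty": 0.008,"tz": 0.18,"rx": 0,"ry": 0,"rz": 0,"jaw": 0.3},
    {"tx": 0,"ty": 0.008,"tz": 0.2,"rx": 0,"ry": 0,"rz": 0,"jaw": 0.3},
    {"tx": 0,"ty": 0.008,"tz": 0.21,"rx": 0,"ry": 0,"rz": 0,"jaw": 0.3},
    {"tx": 0,"ty": 0.008,"tz": 0.214,"rx": 0,"ry": 0,"rz": 0,"jaw": 0.3},
    {"tx": 0,"ty": 0.008,"tz": 0.216,"rx": 0,"ry": 0,"rz": 0,"jaw": 0.3},
    {"tx": 0,"ty": 0.008,"tz": 0.216,"rx": 0,"ry": 0,"rz": 0,"jaw": 0.3},
  ],
)

```text
time: 7.65
position: [0.5122, -0.2587, 0.0214]
tool_rot: [3.139, 0.094, 0.002]
ft_force: [-0.3, -0.2, -3.6]
grip_width: 0.503
```

```bash
python3 - <<'E'
from h import *
applied(0,.008,.216)
im=get_image('side');crop(im,330,90,150,150,4,'s6.png')
E
```

```text
t 7.65 cmd [ 0.5115 -0.2579  0.0216] meas [ 0.5122 -0.2587  0.0214] dR [-0.0027  0.0014  0.0001] F [-0.3087 -0.1795 -3.6155] M [0.0382 0.069  0.0349] w 0.5029636793885719
```

View pics/s6.png

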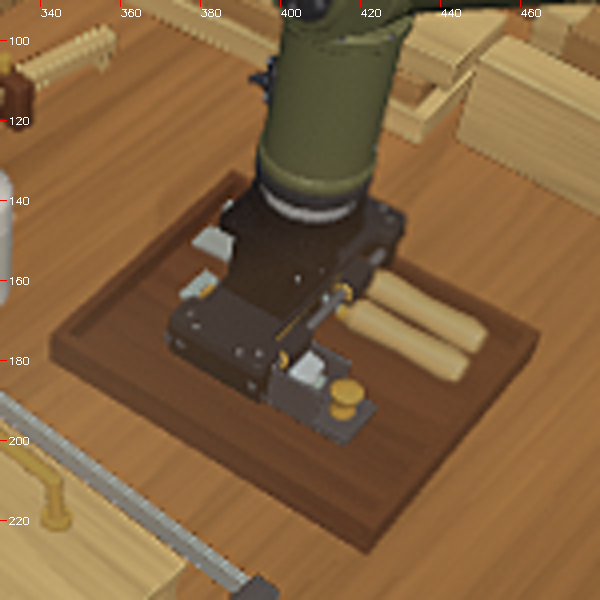

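Free of walls and chisels. Lower gently.

carry_out(
  commands=[
    {"tx": 0,"ty": 0,"tz": 0.001,"rx": 0,"ry": 0,"rz": 0,"jaw": 0.3},
    {"tx": 0,"ty": 0,"tz": 0.002,"rx": 0,"ry": 0,"rz": 0,"jaw": 0.3},
    {"tx": 0,"ty": 0,"tz": 0.003,"rx": 0,"ry": 0,"rz": 0,"jaw": 0.3},
    {"tx": 0,"ty": 0,"tz": 0.004,"rx": 0,"ry": 0,"rz": 0,"jaw": 0.3},
    {"tx": 0,"ty": 0,"tz": 0.005,"rx": 0,"ry": 0,"rz": 0,"jaw": 0.3},
    {"tx": 0,"ty": 0,"tz": 0.005,"rx": 0,"ry": 0,"rz": 0,"jaw": 0.3},
  ],
)

```text
time: 8.45
position: [0.5116, -0.2583, 0.0155]
tool_rot: [-3.14, -0.094, 0.0]
ft_force: [0.1, 0.3, -4.9]
grip_width: 0.502
```

```bash
python3 - <<'E'
from h import *
applied(0,0,.005)
E
```

```text
t 8.45 cmd [ 0.5115 -0.2579  0.0166] meas [ 0.5116 -0.2583  0.0155] dR [-0.0018  0.0001 -0.0001] F [ 0.0845  0.2766 -4.9145] M [ 0.0414  0.0543 -0.043 ] w 0.5015307005959053
```

carry_out(
  commands=[
    {"tx": 0,"ty": 0,"tz": 0.001,"rx": 0,"ry": 0,"rz": 0,"jaw": 0.3},
    {"tx": 0,"ty": 0,"tz": 0.0015,"rx": 0,"ry": 0,"rz": 0,"jaw": 0.3},
    {"tx": 0,"ty": 0,"tz": 0.002,"rx": 0,"ry": 0,"rz": 0,"jaw": 0.3},
    {"tx": 0,"ty": 0,"tz": 0.002,"rx": 0,"ry": 0,"rz": 0,"jaw": 0.3},
    {"tx": 0,"ty": 0,"tz": 0.002,"rx": 0,"ry": 0,"rz": 0,"jaw": 0.3},
  ],
)

```text
time: 9.07
position: [0.5117, -0.2583, 0.0138]
tool_rot: [3.14, 0.094, -0.0]
ft_force: [-1.6, 0.7, -1.0]
grip_width: 0.504
```

```bash
python3 - <<'E'
from h import *
applied(0,0,.002)
E
```

```text
t 9.075 cmd [ 0.5115 -0.2579  0.0146] meas [ 0.5117 -0.2583  0.0138] dR [-0.002   0.0002 -0.0001] F [-1.5952  0.7363 -1.0204] M [0.1147 0.2368 0.023 ] w 0.5039815386167066
```

carry_out(
  commands=[
    {"tx": 0,"ty": 0,"tz": 0.0005,"rx": 0,"ry": 0,"rz": 0,"jaw": 0.3},
    {"tx": 0,"ty": 0,"tz": 0.001,"rx": 0,"ry": 0,"rz": 0,"jaw": 0.3},
    {"tx": 0,"ty": 0,"tz": 0.001,"rx": 0,"ry": 0,"rz": 0,"jaw": 0.3},
  ],
)

```text
time: 9.45
position: [0.5117, -0.2583, 0.0138]
tool_rot: [3.14, 0.094, -0.001]
ft_force: [-3.9, 2.4, 6.8]
grip_width: 0.503
```

```bash
python3 - <<'E'
from h import *
applied(0,0,.001)
E
```

```text
t 9.45 cmd [ 0.5115 -0.2579  0.0136] meas [ 0.5117 -0.2583  0.0138] dR [-0.0023 -0.0001 -0.0001] F [-3.934   2.4187  6.7955] M [ 0.3474  0.9748 -0.0256] w 0.5025684918768668
```

carry_out(
  commands=[
    {"tx": 0,"ty": 0,"tz": -0.001,"rx": 0,"ry": 0,"rz": 0,"jaw": 0.8},
    {"tx": 0,"ty": 0,"tz": -0.001,"rx": 0,"ry": 0,"rz": 0,"jaw": 0.8},
    {"tx": 0,"ty": 0,"tz": -0.001,"rx": 0,"ry": 0,"rz": 0,"jaw": 0.8},
    {"tx": 0,"ty": 0,"tz": -0.001,"rx": 0,"ry": 0,"rz": 0,"jaw": 0.8},
    {"tx": 0,"ty": 0,"tz": -0.006,"rx": 0,"ry": 0,"rz": 0,"jaw": 0.8},
    {"tx": 0,"ty": 0,"tz": -0.025,"rx": 0,"ry": 0,"rz": 0,"jaw": 0.8},
    {"tx": 0,"ty": 0,"tz": -0.06,"rx": 0,"ry": 0,"rz": 0,"jaw": 0.8},
    {"tx": 0,"ty": 0,"tz": -0.11,"rx": 0,"ry": 0,"rz": 0,"jaw": 0.8},
    {"tx": 0,"ty": 0,"tz": -0.16,"rx": 0,"ry": 0,"rz": 0,"jaw": 0.8},
    {"tx": 0,"ty": 0,"tz": -0.22,"rx": 0,"ry": 0,"rz": 0,"jaw": 0.8},
    {"tx": 0,"ty": 0,"tz": -0.25,"rx": 0,"ry": 0,"rz": 0,"jaw": 0.8},
    {"tx": 0,"ty": 0,"tz": -0.25,"rx": 0,"ry": 0,"rz": 0,"jaw": 0.8},
  ],
)

```text
time: 10.95
position: [0.5134, -0.2587, 0.2675]
tool_rot: [3.136, 0.094, 0.01]
ft_force: [-0.3, 1.2, -1.0]
grip_width: 0.799
```

```bash
python3 - <<'E'
from h import *
applied(0,0,-.25)
im=get_image('side');crop(im,210,90,270,150,3,'s7.png')
np.save('s7.npy',im)
E
```

```text
t 10.95 cmd [ 0.5116 -0.2583  0.2636] meas [ 0.5134 -0.2587  0.2675] dR [-0.0062  0.0068 -0.0004] F [-0.2812  1.1956 -1.0121] M [0.0274 0.0041 0.0022] w 0.7990484654745965
```

View pics/s7.png

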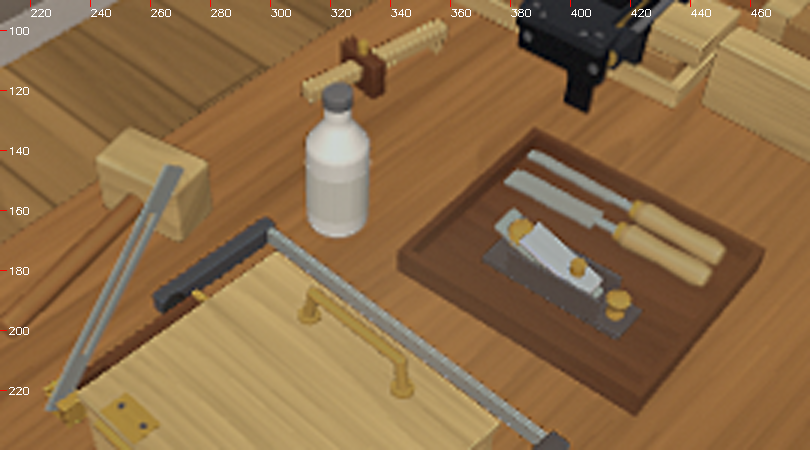

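```bash
python3 - <<'E'
from h import *
im=np.load('s7.npy');crop(im,220,138,60,95,6,'s8.png')
t=get_image('top');np.save('t8.npy',t);crop(t,262,150,60,40,10,'t8.png')
for n in('side','top'):
    c=K(n);print(n,-c['R'].T@c['t'])
E
```

```text
side [0.1221 0.4739 0.9239]
top [ 0.3285 -0.0163  1.4893]
```

View pics/s8.png

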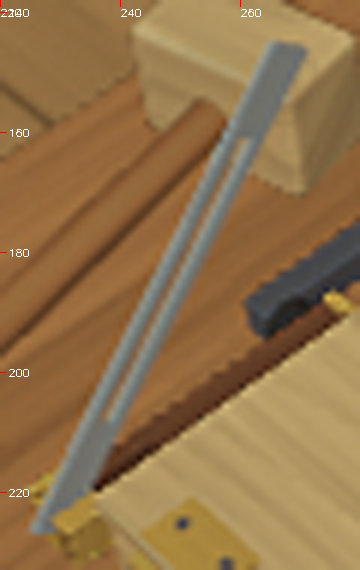

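View pics/t8.png

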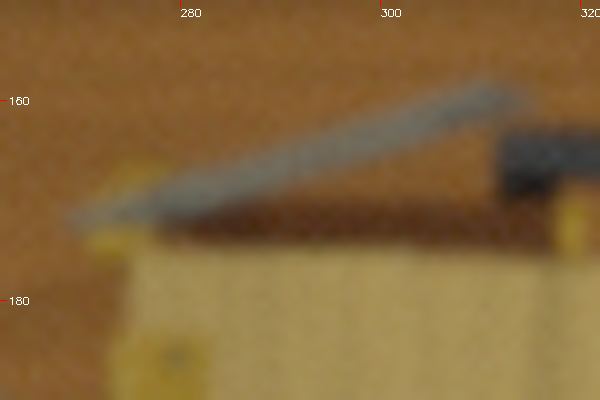

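```bash
cat > fit.py <<'E'
from h import *
from scipy.optimize import least_squares
S=K('side');T=K('top');W={k:np.array(v) for k,v in json.load(open('w1.json')).items()}
def world(q,L):  # L in chest frame: x to hinge side, y, z ; hinge mid
    hx,hy,yw=q[:3]; # chest x axis at angle yw (approx +pi/2)
    c,s=np.cos(yw),np.sin(yw);L=np.atleast_2d(L)
    return np.c_[hx+c*L[:,0]-s*L[:,1],hy+s*L[:,0]+c*L[:,1],.1+L[:,2]]
# blade at y=-.144, direction (-cos th,0,sin th)
def bl(q,r,w=0):
    th=q[3];return world(q,[-r*np.cos(th)+w*np.sin(th),-.144,r*np.sin(th)+w*np.cos(th)])
def res(q):
    o=[]
    fr,bk=q[4],q[5]
    for c,x,y,uv in [(S,fr,-.133,(302,174.5)),(S,fr,.133,(376.3,230.8)),(S,bk,-.133,(236.3,219.5)),(T,bk,-.133,(275,175.5)),(T,fr,-.133,(342,176.8)),(T,fr,.133,(340.5,258.3)),(W,bk,-.133,(256,71)),(W,fr,-.133,(458,59))]:
        o+=list(((proj(c,world(q,[x,y,.012]))[0]-uv)*(.6 if c is W else 1)))
    for c,y,uv in [(S,-.05,(313.5,187.5)),(S,.05,(344.5,209.5)),(T,-.05,(331.5,197.5)),(T,.05,(330.3,232.5)),(W,-.05,(437,137)),(W,.05,(433,224))]:
        d=proj(c,world(q,[-.194,y,.047]))[0]-uv
        o+=[d[0],.3*d[1]] if c is not S else list(.6*d)
    o+=list(proj(S,bl(q,.215))[0]-(268.2,146)); o+=list(.7*(proj(T,bl(q,.215))[0]-(312.5,159.5)))
    a,b=proj(S,np.r_[bl(q,0.02),bl(q,.215)]);n=np.array([a[1]-b[1],b[0]-a[0]]);n/=np.linalg.norm(n)
    for p in [(260.3,162),(250,184.2),(239,207.5)]: o.append((np.array(p)-a)@n)
    return np.array(o)
if __name__=='__main__':
    r=least_squares(res,[.547,.195,1.59,.7,-.228,.0],loss='soft_l1',f_scale=1)
    print(r.x,r.cost);print(res(r.x).round(1))
    print('bar',world(r.x,[-.194,0,.047]),'tip',bl(r.x,.215))
    J=r.jac;print('sd',np.sqrt(np.diag(np.linalg.inv(J.T@J))))
    json.dump(list(r.x),open('fit.json','w'))
E
python3 fit.py
```

```text
[ 0.552   0.1935  1.5452  0.8982 -0.2262 -0.002 ] 6.062907209848318
[ 0.4 -1.4  1.4 -0.5  0.2  0.5  0.3 -0.7 -0.4  0.1 -1.4 -1.9 -0.1 -0.2
 -0.5 -0.5  1.  -0.1 -0.2  0.1 -0.4  0.4 -0.3 -1.   0.1  0.4 -0.2  0.3
 -0.2 -0.5 -0.4  0.1 -0.2 -0.5 -0.9]
bar [[ 0.547  -0.0004  0.147 ]] tip [[0.6925 0.0559 0.2682]]
sd [0.0012 0.0007 0.0065 0.0138 0.0018 0.0018]
```

```bash
python3 - <<'E'
from h import *
go([.60,.06,.42],down(-.02))
E
```

```text
row [ 0.1072 -0.3128 -0.1559] [-0.0018  0.0004  0.0798]
```

carry_out(
  commands=[
    {"tx": 0.018,"ty": -0.05,"tz": -0.026,"rx": 0,"ry": 0,"rz": 0.02,"jaw": 0.8},
    {"tx": 0.036,"ty": -0.104,"tz": -0.052,"rx": 0,"ry": 0,"rz": 0.04,"jaw": 0.8},
    {"tx": 0.054,"ty": -0.156,"tz": -0.078,"rx": 0,"ry": 0,"rz": 0.06,"jaw": 0.8},
    {"tx": 0.072,"ty": -0.208,"tz": -0.104,"rx": 0,"ry": 0,"rz": 0.08,"jaw": 0.8},
    {"tx": 0.09,"ty": -0.26,"tz": -0.13,"rx": 0,"ry": 0,"rz": 0.08,"jaw": 0.8},
    {"tx": 0.107,"ty": -0.313,"tz": -0.156,"rx": 0,"ry": 0,"rz": 0.08,"jaw": 0.8},
    {"tx": 0.107,"ty": -0.313,"tz": -0.156,"rx": 0,"ry": 0,"rz": 0.08,"jaw": 0.8},
    {"tx": 0.107,"ty": -0.313,"tz": -0.156,"rx": 0,"ry": 0,"rz": 0.08,"jaw": 0.8},
  ],
)

```text
time: 12.05
position: [0.5995, 0.06, 0.417]
tool_rot: [3.14, -0.031, -0.004]
ft_force: [1.3, -0.9, 0.2]
grip_width: 0.798
```

```bash
python3 - <<'E'
from h import *
applied(.107,-.313,-.156,0,0,.08)
c=K('wrist');im=get_image('wrist');crop(im,0,0,640,400,1,'w3.png');np.save('w3.npy',im)
json.dump({k:np.array(v).tolist() for k,v in c.items()},open('w3.json','w'))
E
```

```text
t 12.05 cmd [0.5998 0.0602 0.4201] meas [0.5995 0.06   0.417 ] dR [-0.0028 -0.0022 -0.0003] F [ 1.3018 -0.8623  0.1921] M [0.0025 0.0803 0.0015] w 0.7984867194010548
```

View pics/w3.png

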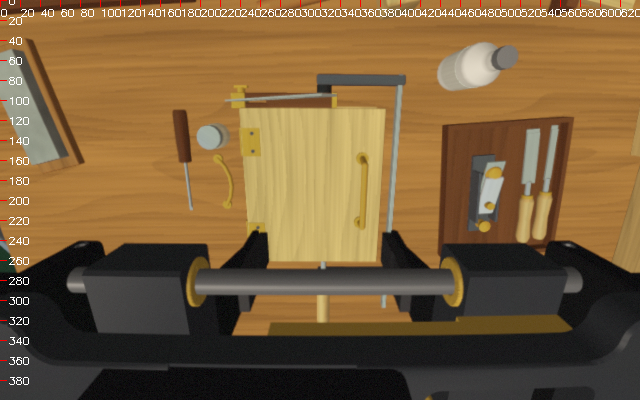

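```bash
python3 - <<'E'
from h import *
go([.53,.08,.30],down(-.02)*Ro.from_rotvec([0,.6,0]))
E
```

```text
row [-0.0701 -0.0182  0.1202] [-0.0016  0.6004 -0.0007]
```

carry_out(
  commands=[
    {"tx": -0.012,"ty": -0.003,"tz": 0.02,"rx": 0,"ry": 0.1,"rz": 0,"jaw": 0.8},
    {"tx": -0.024,"ty": -0.006,"tz": 0.04,"rx": 0,"ry": 0.2,"rz": 0,"jaw": 0.8},
    {"tx": -0.036,"ty": -0.01,"tz": 0.06,"rx": 0,"ry": 0.3,"rz": 0,"jaw": 0.8},
    {"tx": -0.048,"ty": -0.013,"tz": 0.08,"rx": 0,"ry": 0.4,"rz": 0,"jaw": 0.8},
    {"tx": -0.06,"ty": -0.016,"tz": 0.1,"rx": 0,"ry": 0.5,"rz": 0,"jaw": 0.8},
    {"tx": -0.07,"ty": -0.019,"tz": 0.12,"rx": 0,"ry": 0.6,"rz": 0,"jaw": 0.8},
    {"tx": -0.07,"ty": -0.019,"tz": 0.12,"rx": 0,"ry": 0.6,"rz": 0,"jaw": 0.8},
    {"tx": -0.07,"ty": -0.019,"tz": 0.12,"rx": 0,"ry": 0.6,"rz": 0,"jaw": 0.8},
  ],
)

```text
time: 13.1
position: [0.5476, 0.0954, 0.2825]
tool_rot: [3.013, -0.01, 0.863]
ft_force: [-1.2, 1.3, 1.1]
grip_width: 0.801
```

```bash
python3 - <<'E'
from h import *
applied(-.07,-.019,.12,0,.6,0)
c=K('wrist');im=get_image('wrist');crop(im,0,0,640,400,1,'w4.png');np.save('w4.npy',im)
print('cam',-c['R'].T@c['t'],ctrl.get_state()['joint_positions'])
json.dump({k:np.array(v).tolist() for k,v in c.items()},open('w4.json','w'))
E
```

```text
t 13.1 cmd [0.5301 0.0808 0.3002] meas [0.5476 0.0954 0.2825] dR [ 0.0005 -0.0415 -0.0143] F [-1.1814  1.3154  1.0506] M [0.1678 0.6569 0.0995] w 0.801020391146237
cam [0.5279 0.0959 0.4615] [ 0.0559 -0.2989 -0.3275  2.0642  0.0942  0.8349 -1.9077]
```

View pics/w4.png

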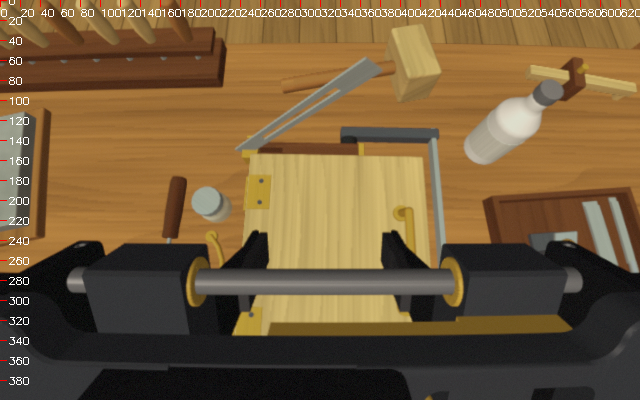

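```bash
python3 - <<'E'
from h import *
im=np.load('w4.npy');crop(im,225,45,165,120,4,'w4c.png');crop(im,360,120,100,120,5,'w4d.png')
im=np.load('w3.npy');crop(im,215,65,200,110,4,'w3c.png')
print(ctrl.get_state()['qd'])
E
```

```text
[ 0.114   0.0211 -0.0088 -0.0257  0.0912  0.1295 -0.0685]
```

View pics/w4c.png

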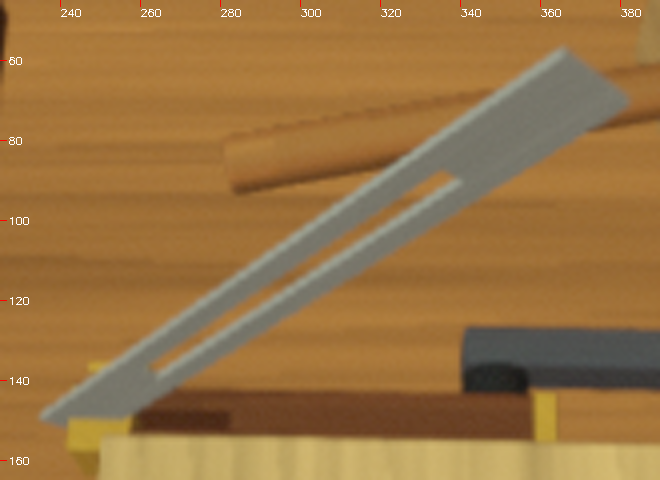

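View pics/w3c.png

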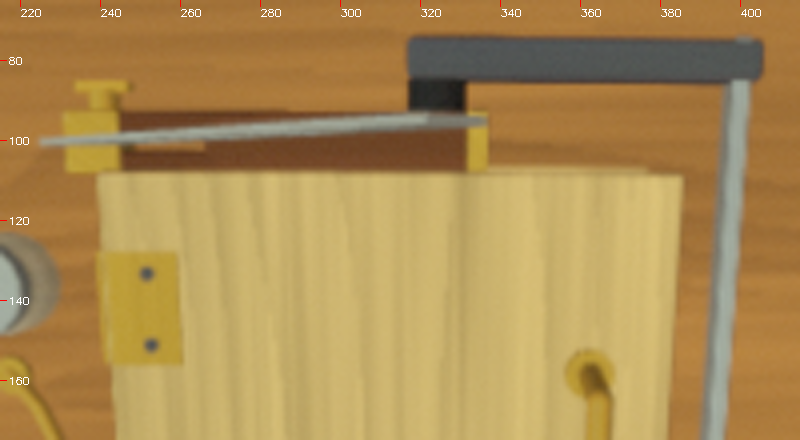

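View pics/w4d.png

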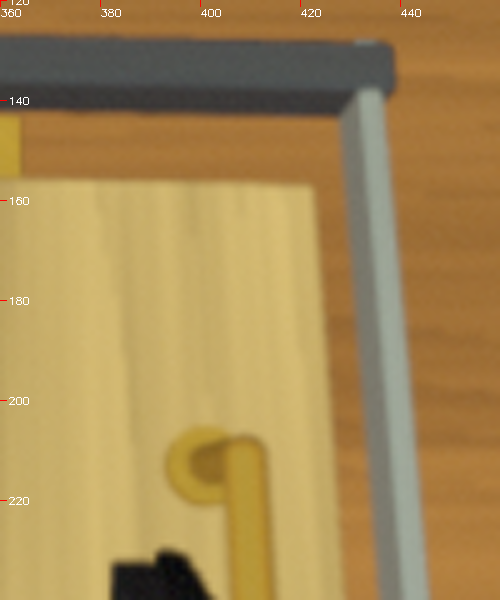

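```bash
cat > fit2.py <<'E'
import fit
from fit import *
W3={k:np.array(v) for k,v in json.load(open('w3.json')).items()};W4={k:np.array(v) for k,v in json.load(open('w4.json')).items()}
def line(q,c,w,pts,o):
    a,b=proj(c,np.r_[bl(q,0.02,w),bl(q,.215,w)]);n=np.array([a[1]-b[1],b[0]-a[0]]);n/=np.linalg.norm(n)
    for p in pts:o.append((np.array(p)-a)@n)
def res2(q,use):
    o=[]
    # per-camera small pixel bias params q[6:]
    fr,bk=q[4],q[5]
    for i,(n,c,x,y,uv) in enumerate([('S',S,fr,-.133,(302,174.5)),('S',S,fr,.133,(376.3,230.8)),('S',S,bk,-.133,(236.3,219.5)),('T',T,bk,-.133,(275,175.5)),('T',T,fr,-.133,(342,176.8)),('T',T,fr,.133,(340.5,258.3)),('W1',W,bk,-.133,(256,71)),('W1',W,fr,-.133,(458,59)),('W3',W3,bk,-.133,(240,108.5)),('W3',W3,fr,-.133,(385.5,109.5)),('W4',W4,bk,-.133,(249.5,153.7)),('W4',W4,fr,-.133,(421.5,156.8))]):
        if n in use:o+=list(proj(c,world(q,[x,y,.012]))[0]+b(q,n)-uv)
    for n,c,y,uv in [('S',S,-.05,(313.5,187.5)),('S',S,.05,(344.5,209.5)),('T',T,-.05,(331.5,197.5)),('T',T,.05,(330.3,232.5)),('W1',W,-.05,(437,137)),('W1',W,.05,(433,224)),('W4',W4,-.05,(408.5,209))]:
        if n in use:
            d=proj(c,world(q,[-.194,y,.047]))[0]+b(q,n)-uv;o+=[d[0],.4*d[1]] if n!='S' else list(.6*d)
    for n,c,w,uv in [('S',S,.0105,(265.2,145)),('S',S,-.0105,(270.6,147)),('T',T,0,(312.5,159.5)),('W3',W3,.0105,(319.5,94)),('W3',W3,-.0105,(337,94.8)),('W4',W4,.0105,(364.5,58.5)),('W4',W4,-.0105,(381,70.5))]:
        if n in use:o+=list(proj(c,bl(q,.215,w))[0]+b(q,n)-uv)
    def lin(n,c,w,pts):
        if n in use: line2(q,c,w,[np.array(p)-b(q,n) for p in pts],o)
    lin('S',S,0,[(260.3,162),(250,184.2),(239,207.5)])
    lin('W4',W4,0,[(335.5,89),(261,138.5)]);lin('W4',W4,-.0105,[(320,109.2),(280,134.8)])
    o+=list(np.array(q[6:])/1.0)
    return np.array(o)
line2=line
N=['S','T','W1','W3','W4']
def b(q,n):
    i=6+2*N.index(n);return np.array(q[i:i+2])
if __name__=='__main__':
  for use in (N,['S'],['S','W4'],['W3','W4'],['W1','W3','W4'],['T','W3','W1']):
    r=least_squares(res2,[.547,.195,1.59,.8,-.228,.0]+[0]*10,loss='soft_l1',args=(use,))
    J=r.jac;print(use,r.x[:6],'bias',r.x[6:].round(1),'cost',round(r.cost,2),'sdth',np.sqrt(np.linalg.inv(J.T@J)[3,3]).round(4),'bar',world(r.x,[-.194,0,.047])[0])
    if use is N: print(r.fun.round(1));json.dump(list(r.x),open('fit.json','w'))
E
python3 fit2.py
```

```text
['S', 'T', 'W1', 'W3', 'W4'] [ 0.5525  0.1938  1.5456  0.8822 -0.227  -0.0022] bias [-0.7  0.3  0.2  0.5  0.2  0.6  0.6  0.  -1.2 -0.3] cost 14.18 sdth 0.0061 bar [ 0.5476 -0.0002  0.147 ]
[-0.3 -1.4  0.8 -0.4 -0.7  0.7  0.5 -0.4 -0.   0.4 -1.  -1.6 -0.1 -0.3
 -0.1 -0.8 -0.2 -1.  -0.1 -1.   0.5 -1.4  0.  -1.   0.4  0.1 -0.7  0.2
 -0.3  0.6 -0.2 -1.2  0.1  0.5 -0.2  0.5 -0.6  0.9 -0.1  0.5  0.4 -0.7
  0.5  0.6  0.7  0.9 -1.1  0.9 -0.8 -0.5 -0.1 -0.4 -0.2 -0.2 -0.3 -0.7
 -2.5 -0.7 -1.2 -0.7  0.3  0.2  0.5  0.2  0.6  0.6  0.  -1.2 -0.3]
['S'] [ 0.5537  0.1957  1.5423  0.8849 -0.2253 -0.0047] bias [0.  0.1 0.  0.  0.  0.  0.  0.  0.  0. ] cost 1.51 sdth 0.0193 bar [0.5482 0.0018 0.147 ]
['S', 'W4'] [ 0.5539  0.1958  1.5404  0.8777 -0.2268 -0.0022] bias [-0.2  0.1  0.   0.  -0.  -0.  -0.   0.  -0.3 -0.1] cost 7.32 sdth 0.0087 bar [0.548  0.0019 0.147 ]
['W3', 'W4'] [ 0.5532  0.1944  1.5468  0.8767 -0.2277 -0.0025] bias [ 0.  -0.  -0.   0.   0.   0.   0.7  0.5 -1.  -0.1] cost 7.69 sdth 0.0092 bar [0.5485 0.0005 0.147 ]
['W1', 'W3', 'W4'] [ 0.5525  0.1938  1.5461  0.8806 -0.2273 -0.0022] bias [-0.  -0.  -0.  -0.   0.2  0.6  0.5  0.1 -1.3 -0.4] cost 8.8 sdth 0.0069 bar [ 0.5478 -0.0001  0.147 ]
['T', 'W3', 'W1'] [ 0.5521  0.1929  1.5472  0.8853 -0.2272 -0.0021] bias [-0.   0.   0.1  0.4 -0.3  0.4  0.3 -0.1  0.   0. ] cost 5.58 sdth 0.01 bar [ 0.5475 -0.001   0.147 ]
```

```bash
cat >> h.py <<'E'
def sync():
    s=ctrl.get_state();json.dump(dict(p=list(s['position']),r=list(s['tool_rot'])),open('cmd.json','w'));print('sync',s['position'],s['joint_positions'],s['qd'].round(3))
E
python3 - <<'E'
from h import *
sync();go([.548,0,.27],down(-.025))
E
```

```text
sync [0.5457 0.0934 0.2776] [ 0.0559 -0.2989 -0.3275  2.0642  0.0942  0.8349 -1.9077] [ 0.114  0.021 -0.009 -0.026  0.091  0.13  -0.068]
row [-0.0017  0.0933  0.0093] [ 0.0093 -0.5529  0.0159]
```

carry_out(
  commands=[
    {"tx": 0,"ty": 0.02,"tz": 0.002,"rx": 0,"ry": -0.1,"rz": 0,"jaw": 0.6},
    {"tx": 0,"ty": 0.04,"tz": 0.004,"rx": 0,"ry": -0.22,"rz": 0,"jaw": 0.6},
    {"tx": 0,"ty": 0.06,"tz": 0.006,"rx": 0,"ry": -0.33,"rz": 0,"jaw": 0.6},
    {"tx": 0,"ty": 0.08,"tz": 0.008,"rx": 0,"ry": -0.44,"rz": 0,"jaw": 0.6},
    {"tx": -0.002,"ty": 0.093,"tz": 0.009,"rx": 0.009,"ry": -0.553,"rz": 0.016,"jaw": 0.6},
    {"tx": -0.002,"ty": 0.093,"tz": 0.009,"rx": 0.009,"ry": -0.553,"rz": 0.016,"jaw": 0.6},
    {"tx": -0.002,"ty": 0.093,"tz": 0.009,"rx": 0.009,"ry": -0.553,"rz": 0.016,"jaw": 0.6},
  ],
)

```text
time: 14.02
position: [0.5495, -0.0084, 0.2747]
tool_rot: [3.139, -0.065, 0.007]
ft_force: [-0.8, 0.2, 0.4]
grip_width: 0.602
```

```bash
python3 - <<'E'
from h import *
sync();go([.548,0,.27],down(-.025))
E
```

```text
sync [ 0.5495 -0.0084  0.2747] [ 0.1172  0.0901 -0.1623  1.6224  0.0166  1.4261 -1.659 ] [-0.022 -0.025 -0.012  0.007 -0.002  0.001  0.001]
row [-0.0019 -0.0083  0.0047] [ 0.0016 -0.0044 -0.0165]
```

carry_out(
  commands=[
    {"tx": -0.002,"ty": -0.008,"tz": 0.03,"rx": 0,"ry": -0.004,"rz": -0.016,"jaw": 0.6},
    {"tx": -0.002,"ty": -0.008,"tz": 0.07,"rx": 0,"ry": -0.004,"rz": -0.016,"jaw": 0.6},
    {"tx": -0.002,"ty": -0.008,"tz": 0.1,"rx": 0,"ry": -0.004,"rz": -0.016,"jaw": 0.6},
    {"tx": -0.002,"ty": -0.008,"tz": 0.11,"rx": 0,"ry": -0.004,"rz": -0.016,"jaw": 0.6},
    {"tx": -0.002,"ty": -0.008,"tz": 0.11,"rx": 0,"ry": -0.004,"rz": -0.016,"jaw": 0.6},
  ],
)

```text
time: 14.65
position: [0.5486, 0.001, 0.1656]
tool_rot: [3.14, -0.035, 0.002]
ft_force: [-0.6, 0.7, 0.6]
grip_width: 0.602
```

```bash
python3 - <<'E'
from h import *
applied(-.002,-.008,.11,0,-.004,-.016)
im=get_image('wrist');crop(im,200,150,260,150,3,'w5.png')
im=get_image('side');crop(im,260,130,150,120,5,'s9.png')
E
```

```text
t 14.65 cmd [ 0.5483 -0.0005  0.1647] meas [0.5486 0.001  0.1656] dR [ 0.      0.0007 -0.0031] F [-0.6069  0.7304  0.5779] M [-0.0093  0.031   0.0588] w 0.6015373214575751
```

View pics/w5.png

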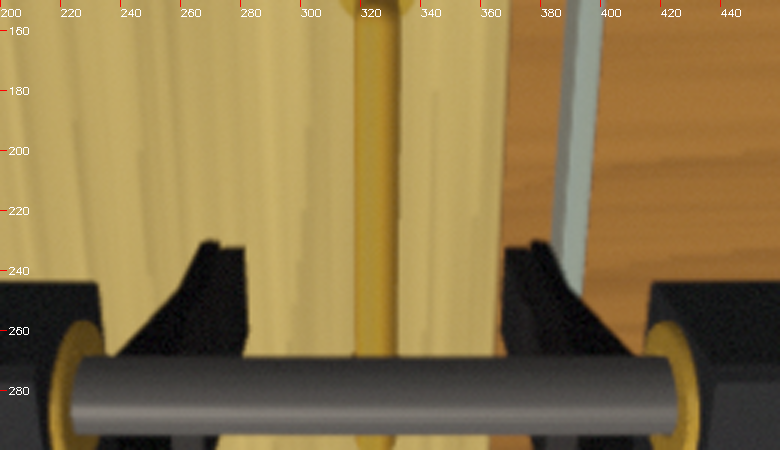

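View pics/s9.png

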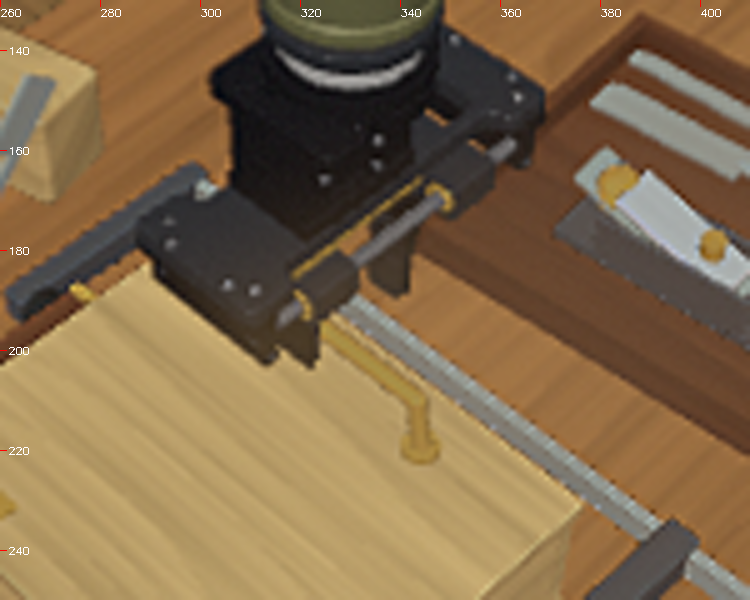

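carry_out(
  commands=[
    {"tx": 0,"ty": 0,"tz": 0.02,"rx": 0,"ry": 0,"rz": 0,"jaw": 0.6},
    {"tx": 0,"ty": 0,"tz": 0.034,"rx": 0,"ry": 0,"rz": 0,"jaw": 0.6},
    {"tx": 0,"ty": 0,"tz": 0.039,"rx": 0,"ry": 0,"rz": 0,"jaw": 0.6},
    {"tx": 0,"ty": 0,"tz": 0.039,"rx": 0,"ry": 0,"rz": 0,"jaw": 0.05},
    {"tx": 0,"ty": 0,"tz": 0.039,"rx": 0,"ry": 0,"rz": 0,"jaw": 0.05},
    {"tx": 0,"ty": 0,"tz": 0.039,"rx": 0,"ry": 0,"rz": 0,"jaw": 0.05},
    {"tx": 0,"ty": 0,"tz": 0.039,"rx": 0,"ry": 0,"rz": 0,"jaw": 0.05},
    {"tx": 0,"ty": 0,"tz": 0.039,"rx": 0,"ry": 0,"rz": 0,"jaw": 0.05},
    {"tx": 0,"ty": 0,"tz": 0.039,"rx": 0,"ry": 0,"rz": 0,"jaw": 0.05},
  ],
  grip_force=40,
)

```text
time: 15.88
position: [0.549, 0.0005, 0.1261]
tool_rot: [3.14, -0.036, 0.001]
ft_force: [0.2, -0.7, -0.2]
grip_width: 0.098
```

```bash
python3 - <<'E'
from h import *
applied(0,0,.039)
E
```

```text
t 15.875 cmd [ 0.5484 -0.0006  0.1257] meas [0.549  0.0005 0.1261] dR [-0.0002  0.0002 -0.0026] F [ 0.1805 -0.6853 -0.1593] M [-0.0736  0.0219  0.0604] w 0.09830634050927604
```

```bash
cat >> h.py <<'E'
q=json.load(open('fit.json')) if os.path.exists('fit.json') else None
def barpos(th):
    x,z=-.194,.047;X=x*np.cos(th)+z*np.sin(th);Z=-x*np.sin(th)+z*np.cos(th)
    c,s=np.cos(q[2]),np.sin(q[2]);return np.array([q[0]+c*X,q[1]+s*X,.1+Z])
def Rt(th,k=.5): return down(q[2]-np.pi/2,-k*th)
OFF=.021
def tcp(th,k=.5): return barpos(th)+OFF*Rt(th,k).apply([0,0,1])
def path(th0,ths,k=.5):
    p,R0=cmd0();P0=tcp(th0,k);B=Rt(th0,k)
    for th in ths:
        d=R0.inv().apply(tcp(th,k)-P0);r=(B.inv()*Rt(th,k)).as_rotvec()
        print(round(th,3),d.round(4),r.round(3))
def lidang():
    # lid angle from measured TCP
    s=ctrl.get_state();R=Ro.from_rotvec(s['tool_rot']);b=s['position']-OFF*R.apply([0,0,1])
    c,sn=np.cos(q[2]),np.sin(q[2]);X=(b[:2]-q[:2])@[c,sn];Z=b[2]-.1
    print('radius',np.hypot(X,Z),'(nom .1996) theta',np.arctan2(Z,-X)-np.arctan2(.047,.194),'q',s['joint_positions'],'F',s['ft_force'],'M',s['torque'])
E
python3 - <<'E'
from h import *
lidang();path(0,[.03,.06,.1,.15,.2,.2])
E
```

```text
radius 0.19888763274577045 (nom .1996) theta 0.001620067444661366 q [ 0.1039  0.1837 -0.1708  1.8207  0.0362  1.1397 -1.6728] F [ 0.1805 -0.6853 -0.1593] M [-0.0736  0.0219  0.0604]
0.03 [ 0.     -0.0012 -0.0058] [-0.015  0.     0.   ]
0.06 [ 0.     -0.0025 -0.0116] [-0.03  0.   -0.  ]
0.1 [ 0.     -0.0046 -0.0192] [-0.05  0.    0.  ]
0.15 [ 0.     -0.0076 -0.0285] [-0.075  0.     0.   ]
0.2 [ 0.     -0.011  -0.0377] [-0.1  0.  -0. ]
0.2 [ 0.     -0.011  -0.0377] [-0.1  0.  -0. ]
```

carry_out(
  commands=[
    {"tx": 0,"ty": -0.0012,"tz": -0.0058,"rx": -0.015,"ry": 0,"rz": 0,"jaw": 0.05},
    {"tx": 0,"ty": -0.0025,"tz": -0.0116,"rx": -0.03,"ry": 0,"rz": 0,"jaw": 0.05},
    {"tx": 0,"ty": -0.0046,"tz": -0.0192,"rx": -0.05,"ry": 0,"rz": 0,"jaw": 0.05},
    {"tx": 0,"ty": -0.0076,"tz": -0.0285,"rx": -0.075,"ry": 0,"rz": 0,"jaw": 0.05},
    {"tx": 0,"ty": -0.011,"tz": -0.0377,"rx": -0.1,"ry": 0,"rz": 0,"jaw": 0.05},
    {"tx": 0,"ty": -0.011,"tz": -0.0377,"rx": -0.1,"ry": 0,"rz": 0,"jaw": 0.05},
  ],
)

```text
time: 16.62
position: [0.5493, 0.0119, 0.1647]
tool_rot: [3.038, -0.033, -0.001]
ft_force: [3.0, -3.7, -5.4]
grip_width: 0.098
```

```bash
python3 - <<'E'
from h import *
applied(0,-.011,-.0377,-.1);lidang();path(.2,[.24,.28,.32,.36,.4,.44,.48,.5,.5])
im=get_image('side');crop(im,210,130,200,150,4,'s10.png')
E
```

```text
t 16.625 cmd [0.5486 0.0105 0.1634] meas [0.5493 0.0119 0.1647] dR [-0.0015  0.0008 -0.0038] F [ 2.9505 -3.6654 -5.4192] M [-0.6858 -0.5074  0.0236] w 0.0977571800465552
radius 0.1990960861965752 (nom .1996) theta 0.20684277871340073 q [ 0.0355  0.1602 -0.1914  1.7712  0.1399  1.2335 -1.794 ] F [ 2.9505 -3.6654 -5.4192] M [-0.6858 -0.5074  0.0236]
0.24 [ 0.     -0.0024 -0.0075] [-0.02 -0.   -0.  ]
0.28 [ 0.     -0.005  -0.0149] [-0.04 -0.    0.  ]
0.32 [ 0.     -0.008  -0.0221] [-0.06  0.    0.  ]
0.36 [ 0.     -0.0112 -0.0292] [-0.08  0.    0.  ]
0.4 [ 0.     -0.0147 -0.0362] [-0.1  0.   0. ]
0.44 [ 0.     -0.0185 -0.0431] [-0.12 -0.    0.  ]
0.48 [ 0.     -0.0226 -0.0497] [-0.14  0.    0.  ]
0.5 [ 0.     -0.0247 -0.053 ] [-0.15  0.    0.  ]
0.5 [ 0.     -0.0247 -0.053 ] [-0.15  0.    0.  ]
```

View pics/s10.png

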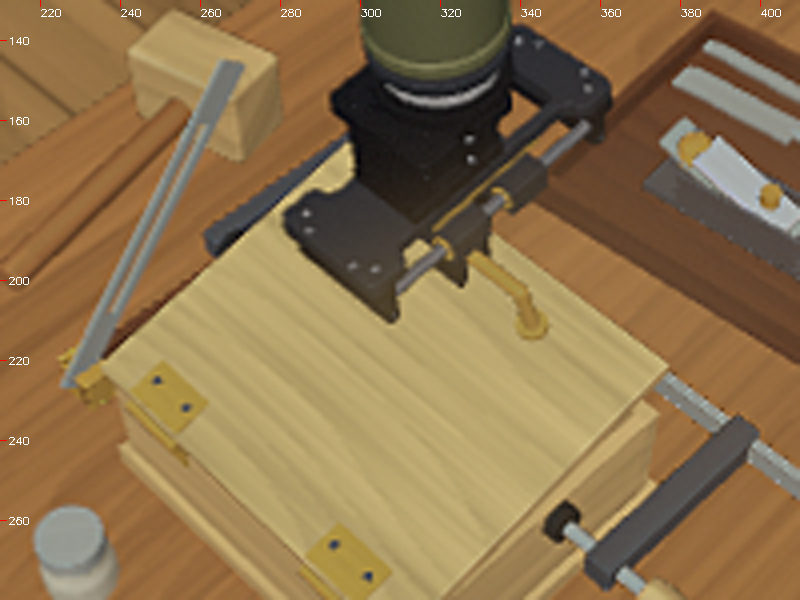

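carry_out(
  commands=[
    {"tx": 0,"ty": -0.0024,"tz": -0.0075,"rx": -0.02,"ry": 0,"rz": 0,"jaw": 0.05},
    {"tx": 0,"ty": -0.005,"tz": -0.0149,"rx": -0.04,"ry": 0,"rz": 0,"jaw": 0.05},
    {"tx": 0,"ty": -0.008,"tz": -0.0221,"rx": -0.06,"ry": 0,"rz": 0,"jaw": 0.05},
    {"tx": 0,"ty": -0.0112,"tz": -0.0292,"rx": -0.08,"ry": 0,"rz": 0,"jaw": 0.05},
    {"tx": 0,"ty": -0.0147,"tz": -0.0362,"rx": -0.1,"ry": 0,"rz": 0,"jaw": 0.05},
    {"tx": 0,"ty": -0.0185,"tz": -0.0431,"rx": -0.12,"ry": 0,"rz": 0,"jaw": 0.05},
    {"tx": 0,"ty": -0.0226,"tz": -0.0497,"rx": -0.14,"ry": 0,"rz": 0,"jaw": 0.05},
    {"tx": 0,"ty": -0.0247,"tz": -0.053,"rx": -0.15,"ry": 0,"rz": 0,"jaw": 0.05},
    {"tx": 0,"ty": -0.0247,"tz": -0.053,"rx": -0.15,"ry": 0,"rz": 0,"jaw": 0.05},
  ],
)

```text
time: 17.8
position: [0.55, 0.0407, 0.214]
tool_rot: [2.889, -0.034, -0.004]
ft_force: [2.5, -4.6, -4.8]
grip_width: 0.099
```

```bash
python3 - <<'E'
from h import *
applied(0,-.0247,-.053,-.15);lidang();path(.5,[.54,.58,.62,.66,.7,.74,.78,.8,.8])
E
```

```text
t 17.8 cmd [0.5494 0.0404 0.2136] meas [0.55   0.0407 0.214 ] dR [-0.0012  0.0004 -0.0017] F [ 2.5424 -4.6109 -4.8474] M [-0.5297 -0.777   0.1781] w 0.09932641894437104
radius 0.19969635963897656 (nom .1996) theta 0.49989821312923044 q [-0.0735  0.1684 -0.234   1.6822  0.2828  1.3865 -1.9654] F [ 2.5424 -4.6109 -4.8474] M [-0.5297 -0.777   0.1781]
0.54 [ 0.     -0.0035 -0.007 ] [-0.02  0.    0.  ]
0.58 [ 0.     -0.0072 -0.0138] [-0.04  0.   -0.  ]
0.62 [ 0.     -0.0112 -0.0205] [-0.06  0.   -0.  ]
0.66 [ 0.     -0.0154 -0.027 ] [-0.08 -0.    0.  ]
0.7 [ 0.     -0.0199 -0.0333] [-0.1  0.   0. ]
0.74 [-0.     -0.0247 -0.0394] [-0.12  0.   -0.  ]
0.78 [-0.     -0.0297 -0.0453] [-0.14 -0.    0.  ]
0.8 [-0.     -0.0323 -0.0482] [-0.15  0.   -0.  ]
0.8 [-0.     -0.0323 -0.0482] [-0.15  0.   -0.  ]
```

carry_out(
  commands=[
    {"tx": 0,"ty": -0.0035,"tz": -0.007,"rx": -0.02,"ry": 0,"rz": 0,"jaw": 0.05},
    {"tx": 0,"ty": -0.0072,"tz": -0.0138,"rx": -0.04,"ry": 0,"rz": 0,"jaw": 0.05},
    {"tx": 0,"ty": -0.0112,"tz": -0.0205,"rx": -0.06,"ry": 0,"rz": 0,"jaw": 0.05},
    {"tx": 0,"ty": -0.0154,"tz": -0.027,"rx": -0.08,"ry": 0,"rz": 0,"jaw": 0.05},
    {"tx": 0,"ty": -0.0199,"tz": -0.0333,"rx": -0.1,"ry": 0,"rz": 0,"jaw": 0.05},
    {"tx": 0,"ty": -0.0247,"tz": -0.0394,"rx": -0.12,"ry": 0,"rz": 0,"jaw": 0.05},
    {"tx": 0,"ty": -0.0297,"tz": -0.0453,"rx": -0.14,"ry": 0,"rz": 0,"jaw": 0.05},
    {"tx": 0,"ty": -0.0323,"tz": -0.0482,"rx": -0.15,"ry": 0,"rz": 0,"jaw": 0.05},
    {"tx": 0,"ty": -0.0323,"tz": -0.0482,"rx": -0.15,"ry": 0,"rz": 0,"jaw": 0.05},
  ],
)

```text
time: 18.92
position: [0.5511, 0.0829, 0.2529]
tool_rot: [2.737, -0.035, -0.007]
ft_force: [3.8, -6.2, -3.7]
grip_width: 0.104
```

```bash
python3 - <<'E'
from h import *
applied(0,-.0323,-.0482,-.15);lidang();path(.8,[.82,.84,.86,.88,.88])
im=get_image('side');np.save('s11.npy',im);crop(im,210,130,200,150,4,'s11.png')
im=get_image('top');np.save('t11.npy',im);crop(im,245,130,120,100,6,'t11.png')
c=K('wrist');im=get_image('wrist');np.save('w11.npy',im);crop(im,0,0,640,400,1,'w11.png')
json.dump({k:np.array(v).tolist() for k,v in c.items()},open('w11.json','w'))
E
```

```text
t 18.925 cmd [0.5505 0.0837 0.2523] meas [0.5511 0.0829 0.2529] dR [-0.0029 -0.     -0.0003] F [ 3.7715 -6.1509 -3.6515] M [-0.7228 -0.6136  0.3068] w 0.10439743326641962
radius 0.20047917146792302 (nom .1996) theta 0.7956638962221517 q [-0.1974  0.2271 -0.278   1.5744  0.4146  1.555  -2.1209] F [ 3.7715 -6.1509 -3.6515] M [-0.7228 -0.6136  0.3068]
0.82 [-0.     -0.0022 -0.0032] [-0.01  0.    0.  ]
0.84 [-0.     -0.0045 -0.0063] [-0.02  0.    0.  ]
0.86 [-0.     -0.0068 -0.0094] [-0.03  0.   -0.  ]
0.88 [-0.     -0.0092 -0.0125] [-0.04  0.    0.  ]
0.88 [-0.     -0.0092 -0.0125] [-0.04  0.    0.  ]
```

View pics/s11.png

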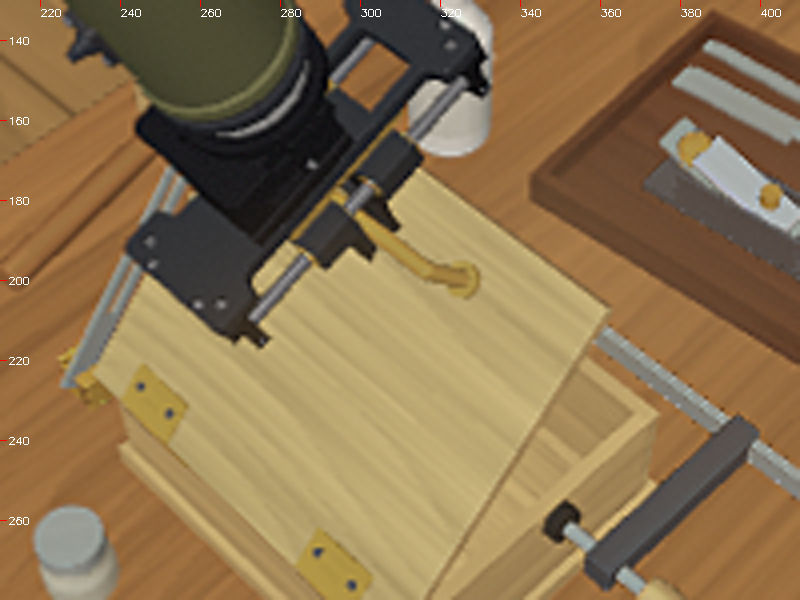

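View pics/t11.png

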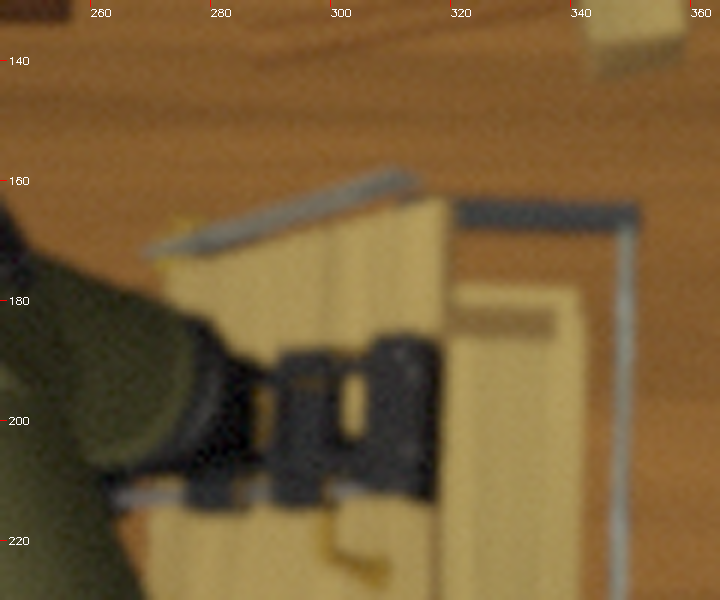

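View pics/w11.png

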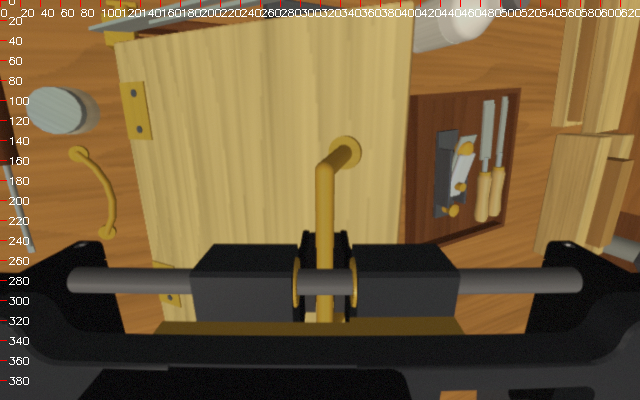

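```bash
cat > lid.py <<'E'
from fit2 import *
q=json.load(open('fit.json'))
def lidpt(q,th,x,y,z=.012):
    return world(q,[x*np.cos(th)+z*np.sin(th),y,-x*np.sin(th)+z*np.cos(th)])
def est(c,n,y,uv,z=.012,qq=q):
    f=lambda v:proj(c,lidpt(qq,v[0],qq[4],y,z))[0]+(b(qq,n) if n in N else 0)-uv
    r=least_squares(f,[.85]);print(n,uv,'theta',r.x.round(4),'res px',r.fun.round(2))
def estb(c,n,w,uv,qq=q):
    f=lambda v:proj(c,bl(list(qq[:3])+[v[0]]+list(qq[4:]),.215,w))[0]+(b(qq,n) if n in N else 0)-uv
    r=least_squares(f,[.85]);print('blade',n,uv,'theta',r.x.round(4),'res px',r.fun.round(2))
E
python3 - <<'E'
from lid import *
im=np.load('s11.npy');crop(im,290,150,100,130,5,'s11b.png')
t=np.load('t11.npy');crop(t,290,150,40,40,14,'t11b.png')
est(S,'S',.133,(362.3,208))
est(T,'T',-.133,(319,163.5))
estb(T,'T',0,(313,160));estb(T,'T',-.0105,(316,160));estb(T,'T',.0105,(310.5,158.5))
for w,uv in[(.0105,(265.2,145)),(-.0105,(270.6,147))]:estb(S,'S',w,uv)
for w,uv in[(.0105,(319.5,94)),(-.0105,(337,94.8))]:estb(W3,'W3',w,uv)
for w,uv in[(.0105,(364.5,58.5)),(-.0105,(381,70.5))]:estb(W4,'W4',w,uv)
E
```

```text
S (362.3, 208) theta [0.7698] res px [ 0.01 -0.47]
T (319, 163.5) theta [0.7677] res px [-0.08  0.28]
blade T (313, 160) theta [0.8824] res px [-0.03  0.11]
blade T (316, 160) theta [0.8821] res px [-0.23  0.82]
blade T (310.5, 158.5) theta [0.8804] res px [-0.22  0.91]
blade S (265.2, 145) theta [0.8812] res px [-0.04  0.52]
blade S (270.6, 147) theta [0.8858] res px [ 0.15 -0.75]
blade W3 (319.5, 94) theta [0.8864] res px [-0.04  0.91]
blade W3 (337, 94.8) theta [0.8751] res px [-0.05  0.98]
blade W4 (364.5, 58.5) theta [0.8781] res px [-0.02  0.03]
blade W4 (381, 70.5) theta [0.8806] res px [ 0.15 -0.19]
```

View pics/s11b.png

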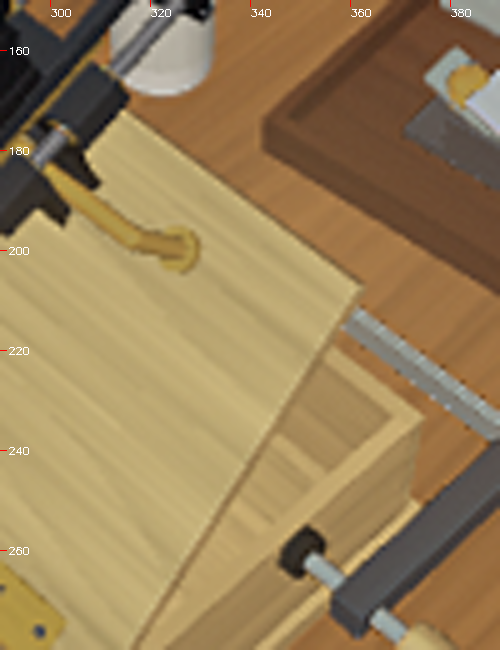

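View pics/t11b.png

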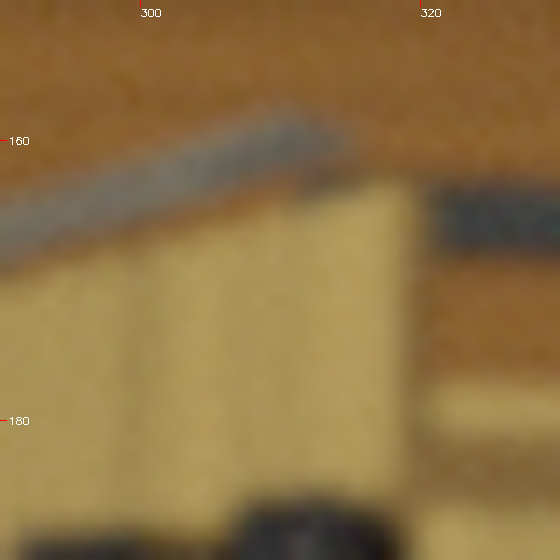

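```bash
python3 - <<'E'
from h import *
path(.8,[.82,.84,.86,.88,.9,.91])
E
```

```text
0.82 [-0.     -0.0022 -0.0032] [-0.01  0.    0.  ]
0.84 [-0.     -0.0045 -0.0063] [-0.02  0.    0.  ]
0.86 [-0.     -0.0068 -0.0094] [-0.03  0.   -0.  ]
0.88 [-0.     -0.0092 -0.0125] [-0.04  0.    0.  ]
0.9 [-0.     -0.0116 -0.0155] [-0.05  0.    0.  ]
0.91 [-0.     -0.0128 -0.0169] [-0.055  0.     0.   ]
```

carry_out(
  commands=[
    {"tx": 0,"ty": 0,"tz": 0,"rx": 0,"ry": 0,"rz": 0,"jaw": 0},
    {"tx": 0,"ty": -0.0022,"tz": -0.0032,"rx": -0.01,"ry": 0,"rz": 0,"jaw": 0},
    {"tx": 0,"ty": -0.0045,"tz": -0.0063,"rx": -0.02,"ry": 0,"rz": 0,"jaw": 0},
    {"tx": 0,"ty": -0.0068,"tz": -0.0094,"rx": -0.03,"ry": 0,"rz": 0,"jaw": 0},
    {"tx": 0,"ty": -0.0092,"tz": -0.0125,"rx": -0.04,"ry": 0,"rz": 0,"jaw": 0},
    {"tx": 0,"ty": -0.0116,"tz": -0.0155,"rx": -0.05,"ry": 0,"rz": 0,"jaw": 0},
    {"tx": 0,"ty": -0.0116,"tz": -0.0155,"rx": -0.05,"ry": 0,"rz": 0,"jaw": 0},
    {"tx": 0,"ty": -0.0116,"tz": -0.0155,"rx": -0.05,"ry": 0,"rz": 0,"jaw": 0},
    {"tx": 0,"ty": -0.0116,"tz": -0.0155,"rx": -0.05,"ry": 0,"rz": 0,"jaw": 0},
  ],
  grip_force=55,
)

```text
time: 20.2
position: [0.5514, 0.0985, 0.2625]
tool_rot: [2.686, -0.036, -0.008]
ft_force: [3.1, -7.0, -3.9]
grip_width: 0.089
```

```bash
python3 - <<'E'
from h import *
applied(0,-.0116,-.0155,-.05);lidang()
im=get_image('side');np.save('s12.npy',im);crop(im,290,140,100,130,5,'s12.png')
im=get_image('top');np.save('t12.npy',im);crop(im,290,145,40,40,14,'t12.png')
crop(np.load('s12.npy'),210,130,200,150,4,'s12a.png')
c=K('wrist');im=get_image('wrist');np.save('w12.npy',im);crop(im,80,0,360,200,2,'w12.png')
json.dump({k:np.array(v).tolist() for k,v in c.items()},open('w12.json','w'))
E
```

```text
t 20.2 cmd [0.5509 0.1004 0.262 ] meas [0.5514 0.0985 0.2625] dR [-0.0038 -0.0009  0.0009] F [ 3.0666 -6.955  -3.9324] M [-0.7667 -0.6792  0.4004] w 0.08944995142905844
radius 0.20066331449824237 (nom .1996) theta 0.8903135630171967 q [-0.2412  0.2573 -0.2894  1.5357  0.4555  1.6122 -2.1677] F [ 3.0666 -6.955  -3.9324] M [-0.7667 -0.6792  0.4004]
```

View pics/s12.png

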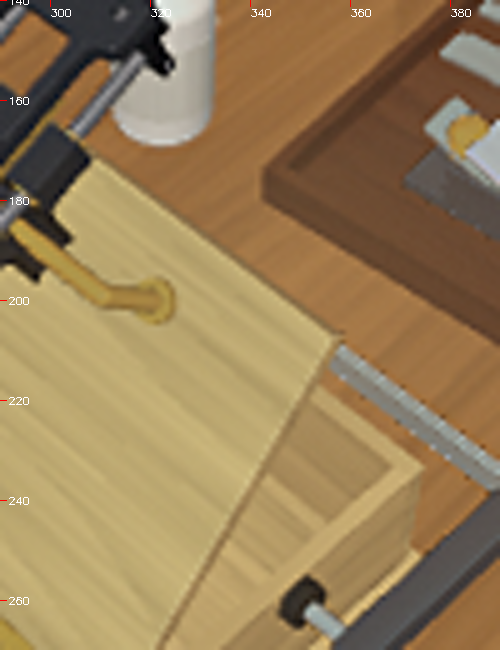

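View pics/t12.png

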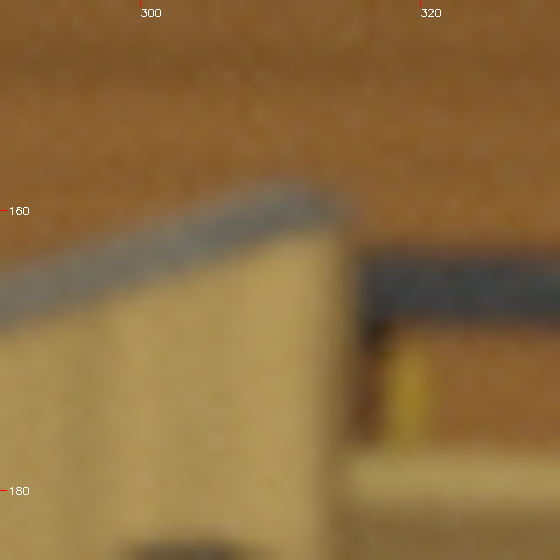

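View pics/s12a.png

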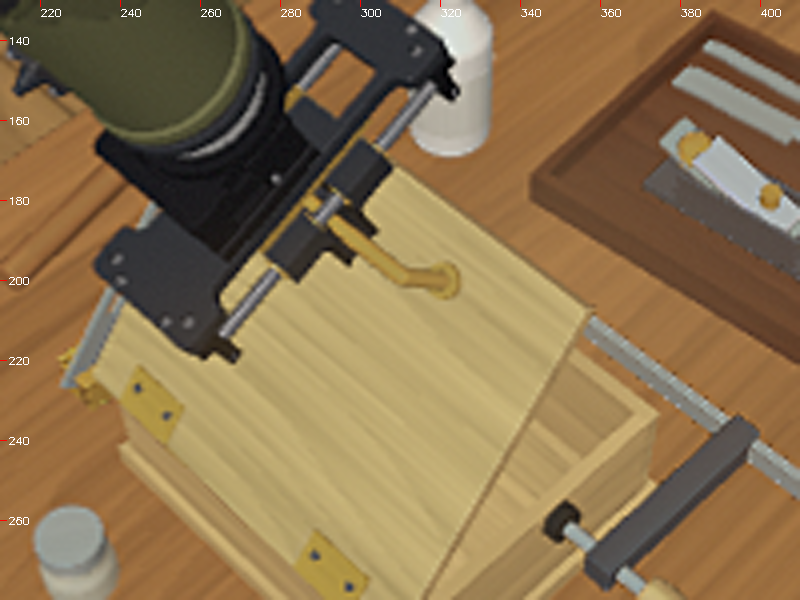

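View pics/w12.png

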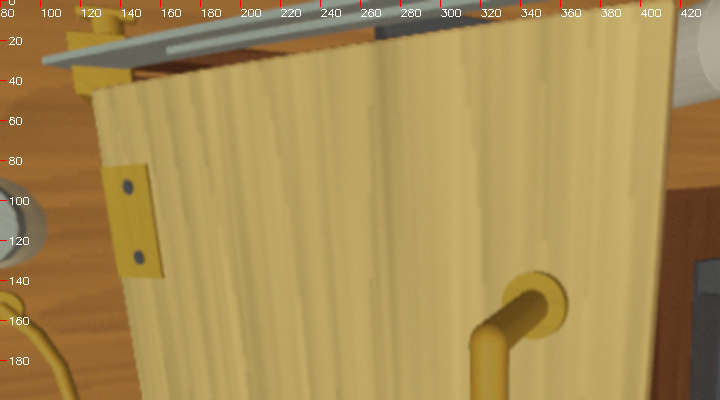

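```bash
python3 - <<'E'
from lid import *
est(S,'S',.133,(357.4,207.2));est(S,'S',.133,(362.2,207.6))
est(T,'T',-.133,(314,161.3));est(T,'T',-.133,(313.5,161.3))
for g in (.84,.86,.88,.9): print(g,proj(S,lidpt(q,g,q[4],.133))[0]+b(q,'S'),proj(T,lidpt(q,g,q[4],-.133))[0]+b(q,'T'))
E
```

```text
S (357.4, 207.2) theta [0.8632] res px [0.08 0.61]
S (362.2, 207.6) theta [0.7721] res px [ 0.   -0.07]
T (314, 161.3) theta [0.8547] res px [-0.27  1.13]
T (313.5, 161.3) theta [0.8622] res px [-0.24  1.01]
0.84 [358.7456 207.666 ] [314.6347 162.6475]
0.86 [357.6587 207.7896] [313.3948 162.3452]
0.88 [356.5406 207.952 ] [312.1322 162.0479]
0.9 [355.3914 208.1537] [310.8475 161.7557]
```

```bash
cat > ov.py <<'E'
from lid import *
def ov(im,c,n,segs,x0,y0,w,h,f,name):
    o=cv2.resize(im[y0:y0+h,x0:x0+w],None,fx=f,fy=f,interpolation=cv2.INTER_CUBIC)
    for A,B,col in segs:
        P=np.array([A[0]*(1-t)+B[0]*t for t in np.linspace(0,1,20)])
        p=(proj(c,P)+(b(q,n) if n in N else 0)-[x0,y0]+.5)*f
        cv2.polylines(o,[np.round(p*8).astype(int)],False,col,1,cv2.LINE_AA,3)
    cv2.imwrite('pics/'+name,o[:,:,::-1])
W12={k:np.array(v) for k,v in json.load(open('w12.json')).items()}
def lidsegs(th,col):
    fr,bk=q[4],q[5];s=[]
    for z in(.012,0):
        s+=[(lidpt(q,th,fr,.133,z),lidpt(q,th,bk,.133,z),col),(lidpt(q,th,fr,-.133,z),lidpt(q,th,bk,-.133,z),col),(lidpt(q,th,fr,-.133,z),lidpt(q,th,fr,.133,z),col)]
    return s
def blsegs(th,col):
    qq=list(q);qq[3]=th
    return [(bl(qq,-.012,w),bl(qq,.215,w),col) for w in(.0105,-.0105)]+[(bl(qq,.215,.0105),bl(qq,.215,-.0105),col)]
if __name__=='__main__':
    R,G=(255,0,0),(0,255,255)
    s=np.load('s12.npy')
    ov(s,S,'S',lidsegs(.86,R)+lidsegs(.9,G),300,160,80,120,5,'o1.png')
    ov(np.load('s7.npy'),S,'S',blsegs(.86,R)+blsegs(.9,G),220,138,60,95,6,'o2.png')
    ov(np.load('t12.npy'),T,'T',lidsegs(.86,R)+lidsegs(.9,G)+blsegs(.86,R)+blsegs(.9,G),262,150,70,60,10,'o3.png')
    ov(np.load('w12.npy'),W12,'W12',lidsegs(.86,R)+lidsegs(.9,G)+blsegs(.86,R)+blsegs(.9,G),80,0,360,200,2,'o4.png')
    ov(np.load('w4.npy'),W4,'W4',blsegs(.86,R)+blsegs(.9,G)+lidsegs(0,R),225,45,200,120,4,'o5.png')
E
python3 ov.py
```

```text
(no output)
```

View pics/o1.png

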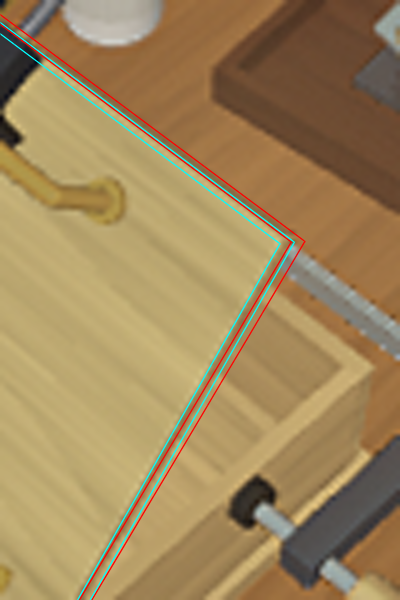

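View pics/o2.png

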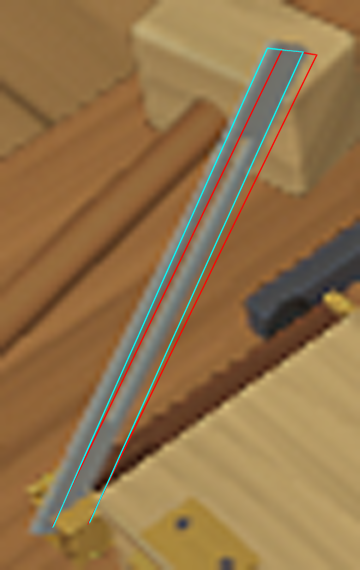

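View pics/o3.png

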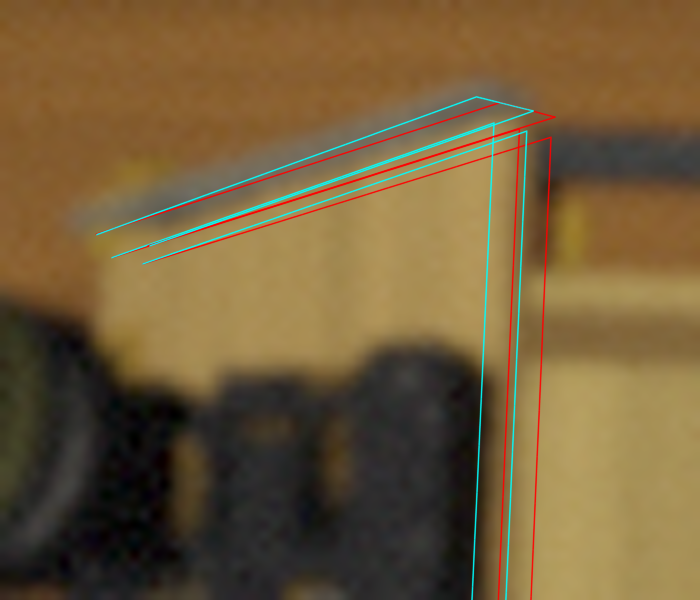

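View pics/o4.png

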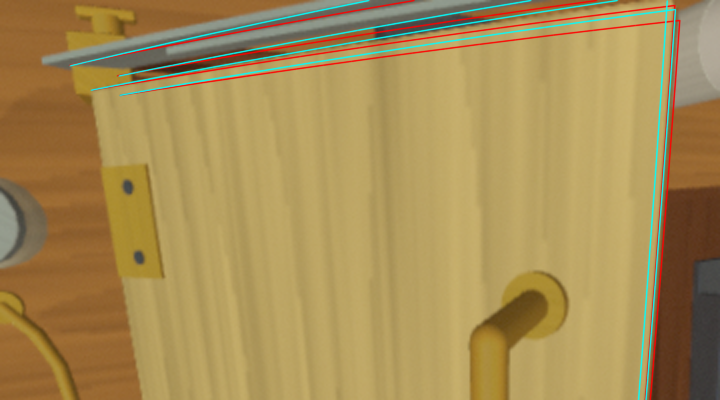

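View pics/o5.png

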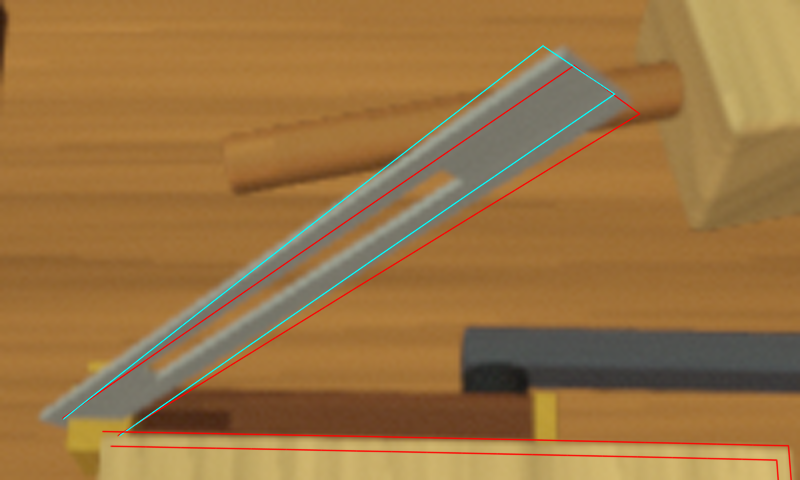

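```bash
cat > fit3.py <<'E'
from fit2 import N,S,T,W,W3,W4,world,b
from h import *
from scipy.optimize import least_squares
W12={k:np.array(v) for k,v in json.load(open('w12.json')).items()}
C=dict(S=S,T=T,W1=W,W3=W3,W4=W4)
# q: hx hy yaw th fr bk ; 6..15 biases ; 16 yb ; 
def bl3(q,r,w,yi):
    th=q[3];y=-q[16]+ (0.00125 if yi else -.00125)
    return world(q,[-r*np.cos(th)+w*np.sin(th),y,r*np.sin(th)+w*np.cos(th)])
LID=[('S','fr',-.133,(302,174.5)),('S','fr',.133,(376.3,230.8)),('S','bk',-.133,(236.3,219.5)),('T','bk',-.133,(275,175.5)),('T','fr',-.133,(342,176.8)),('T','fr',.133,(340.5,258.3)),('W1','bk',-.133,(256,71)),('W1','fr',-.133,(458,59)),('W3','bk',-.133,(240,108.5)),('W3','fr',-.133,(385.5,109.5)),('W4','bk',-.133,(249.5,153.7)),('W4','fr',-.133,(421.5,156.8))]
BAR=[('S',-.05,(313.5,187.5)),('S',.05,(344.5,209.5)),('T',-.05,(331.5,197.5)),('T',.05,(330.3,232.5)),('W1',-.05,(437,137)),('W1',.05,(433,224)),('W4',-.05,(408.5,209))]
TIP=[('S',.0105,0,(264.7,145.5)),('S',-.0105,1,(270.5,146.7)),('T',.0105,0,(311,157.5)),('T',-.0105,1,(314.5,160)),('W3',.0105,0,(321.8,93.3)),('W3',-.0105,1,(336.5,96)),('W4',.0105,0,(365,56.8)),('W4',-.0105,1,(382.5,69.5))]
LIN=[('S',.0105,0,(225.3,226)),('S',-.0105,1,(236.7,218)),('W4',.0105,0,(235,149.5)),('W4',-.0105,1,(262.5,147)),('T',.0105,0,(269,171.5)),('T',-.0105,1,(281,172.5)),('W3',.0105,0,(225,100))]
def res3(q,wo=0):
    o=[];q=np.array(q)
    for n,x,y,uv in LID:
        o+=list(proj(C[n],world(q,[q[4] if x=='fr' else q[5],y,.012]))[0]+b(q,n)-np.array(uv)+.4)
    for n,y,uv in BAR:
        d=proj(C[n],world(q,[-.194,y,.047]))[0]+b(q,n)-np.array(uv)+.4;o+=[d[0],.4*d[1]] if n!='S' else list(.6*d)
    for n,w,yi,uv in TIP: o+=list(proj(C[n],bl3(q,.215,w+q[17],yi))[0]+b(q,n)-np.array(uv)+.4)
    for n,w,yi,uv in LIN:
        a,e=proj(C[n],np.r_[bl3(q,0.0,w+q[17],yi),bl3(q,.215,w+q[17],yi)])+b(q,n);m=np.array([a[1]-e[1],e[0]-a[0]]);m/=np.linalg.norm(m)
        o.append((np.array(uv)-.4-a)@m*1.5)
    o+=list(q[6:16]/1.0)+[(q[16]-.144)/pry,q[17]/prw]
    return np.array(o)
pry,prw=.001,.0001
if __name__=='__main__':
  for pry,prw in((.001,.0001),(.01,.0001),(.001,.01),(.01,.01)):
    r=least_squares(res3,[.547,.195,1.55,.88,-.228,0]+[0]*10+[.144,0],loss='soft_l1',x_scale=[.01,.01,.01,.01,.01,.01]+[1]*10+[.01,.01])
    J=r.jac;sd=np.sqrt(np.diag(np.linalg.inv(J.T@J)))
    print(pry,prw,'x',r.x[:6],'y,w',r.x[16:],'bias',r.x[6:16].round(1),'cost',r.cost.round(2),'sdth',sd[3].round(4))
    print('tip',r.fun[-35:-19].round(1),'lin',r.fun[-19:-12].round(1))
  json.dump(list(r.x),open('fit3.json','w'))
E
python3 fit3.py
```

```text
0.001 0.0001 x [ 0.552   0.1945  1.5462  0.8717 -0.2273 -0.0025] y,w [0.1464 0.    ] bias [-1.2 -0.1 -0.  -0.2  0.3  0.   0.4  0.6 -1.1 -0.7] cost 15.5 sdth 0.0058
tip [-0.2 -0.4  0.4 -0.2 -0.3  0.8  1.7  0.5 -0.3 -0.6  0.4  0.1  0.1 -0.8
 -0.5  1.2] lin [-1.5 -0.2 -1.4 -0.4 -1.3  0.7  0.5]
0.01 0.0001 x [ 0.5516  0.1945  1.5469  0.8707 -0.2274 -0.0025] y,w [0.147 0.   ] bias [-1.2 -0.1  0.  -0.2  0.4 -0.2  0.4  0.7 -1.1 -0.7] cost 13.66 sdth 0.0058
tip [-0.3 -0.4  0.4 -0.3 -0.2  0.7  1.8  0.4 -0.3 -0.9  0.5 -0.2  0.2 -1.
 -0.4  1. ] lin [-1.4 -0.1 -1.3 -0.3 -1.2  0.8  0.6]
0.001 0.01 x [ 0.5522  0.1938  1.5467  0.8609 -0.2266 -0.0018] y,w [0.1455 0.0038] bias [-1.   0.1 -0.  -0.1  0.1  0.2  0.6  0.4 -0.8  0. ] cost 12.52 sdth 0.0066
tip [-0.  -0.4  0.6 -0.1 -0.4  0.9  1.5  0.7 -0.5 -0.2  0.1  0.5  0.1 -0.4
 -0.6  1.8] lin [-0.9  0.3 -0.1  0.3 -1.   0.9  0.3]
0.01 0.01 x [ 0.5518  0.1939  1.5472  0.8617 -0.2268 -0.0019] y,w [0.1461 0.0033] bias [-1.   0.1 -0.  -0.1  0.2 -0.   0.6  0.5 -0.8 -0.1] cost 11.47 sdth 0.0067
tip [-0.1 -0.4  0.6 -0.1 -0.4  0.8  1.6  0.6 -0.5 -0.5  0.2  0.2  0.2 -0.6
 -0.5  1.6] lin [-0.9  0.3 -0.2  0.4 -1.   0.9  0.5]
```

```bash
cat > lid3.py <<'E'
import sys
import fit3
from fit3 import *
def lp(q,th,x,y,z): return world(q,[x*np.cos(th)+z*np.sin(th),y,-x*np.sin(th)+z*np.cos(th)])
def lidfit(q,obs,cams):
    f={}
    def r(v,names):
        o=[]
        for n,kind,uv in obs:
            if n not in names: continue
            c=cams[n];bb=b(q,n) if n in N else v[1:3];uv=np.array(uv)-.4
            A={'nc':(q[4],.133),'fc':(q[4],-.133),'bc':(q[5],-.133)}
            if kind in A: o+=list(proj(c,lp(q,v[0],*A[kind],.012))[0]+bb-uv)
            else:
                P,Q=A[kind[:2]],{'ne':(q[5],.133),'fe':(q[5],-.133),'fr':(q[4],.133) if kind[:2]=='fc' else (q[4],-.133)}[kind[2:]]
                a,e=proj(c,np.r_[lp(q,v[0],*P,.012),lp(q,v[0],*Q,.012)])+bb;m=np.array([a[1]-e[1],e[0]-a[0]]);m/=np.linalg.norm(m);o.append((uv-a)@m)
        return np.array(o+[v[1]/1,v[2]/1])
    for names in [[n] for n in cams]+[list(cams)]:
        s=least_squares(r,[.86,0,0],args=(names,));print(names,'lid th',s.x[0].round(4),s.fun.round(1))
if __name__=='__main__':
  for pr in((.001,.0001),(.01,.01)):
    fit3.pry,fit3.prw=pr
    r=least_squares(res3,[.547,.195,1.55,.88,-.228,0]+[0]*10+[.144,0],loss='soft_l1',x_scale=[.01]*6+[1]*10+[.01,.01]);q=r.x
    print('blade',q[3])
    lidfit(q,[('S','nc',(357.4,207.2)),('S','ncne',(322,269.6)),('T','fc',(313.9,161.3)),('T','fcfr',(312.7,180)),('W12','bc',(126.5,46)),('W12','fcfe',(400,2.5)),('W12','fcfr',(418,5)),('W12','fcfr',(405,190))],dict(S=S,T=T,W12=W12))
E
python3 lid3.py
```

```text
blade 0.8716836135119589
['S'] lid th 0.8571 [ 0.3  0.8 -0.8  0.   0. ]
['T'] lid th 0.8563 [-0.3  1.   0.1  0.   0. ]
['W12'] lid th 0.8696 [ 0.4 -1.   1.5 -0.5 -2.3  2.2 -0.3]
['S', 'T', 'W12'] lid th 0.8649 [-0.2  0.8 -0.9 -0.9  0.8 -0.5  0.3 -1.2  1.9 -0.3 -2.2  2.  -0.5]
blade 0.8616591668198762
['S'] lid th 0.8637 [ 0.2  1.  -0.4  0.   0. ]
['T'] lid th 0.857 [-0.3  1.1  0.1  0.   0. ]
['W12'] lid th 0.8683 [ 0.8 -0.9  1.7 -0.8 -2.5  2.2 -0.6]
['S', 'T', 'W12'] lid th 0.865 [ 0.2  1.  -0.5 -0.8  1.  -0.4  0.7 -1.1  2.1 -0.7 -2.4  2.1 -0.7]
```

```bash
cat > bl3c.py <<'E'
import fit3
from fit3 import *
for pr in((.001,.0001),(.01,.01)):
    fit3.pry,fit3.prw=pr
    r=least_squares(res3,[.547,.195,1.55,.88,-.228,0]+[0]*10+[.144,0],loss='soft_l1',x_scale=[.01]*6+[1]*10+[.01,.01]);q=r.x
    for n in('S','T','W3','W4'):
        def f(v,lin=True,tip=True):
            p=q.copy();p[3]=v[0];o=[]
            for m,w,yi,uv in TIP:
                if m==n:o+=list(proj(C[n],bl3(p,.215,w+q[17],yi))[0]+b(q,n)-np.array(uv)+.4)
            return np.array(o)
        s=least_squares(f,[.87]);print(pr,n,'tip theta',s.x.round(4),s.fun.round(1))
E
python3 bl3c.py
```

```text
(0.001, 0.0001) S tip theta [0.8724] [-0.3 -0.4  0.4 -0.2]
(0.001, 0.0001) T tip theta [0.8858] [-1.1  0.6  1.   0.3]
(0.001, 0.0001) W3 tip theta [0.8718] [-0.3 -0.6  0.4  0.1]
(0.001, 0.0001) W4 tip theta [0.8716] [ 0.1 -0.8 -0.5  1.2]
(0.01, 0.01) S tip theta [0.8648] [-0.3 -0.4  0.4 -0.2]
(0.01, 0.01) T tip theta [0.8735] [-1.1  0.7  0.9  0.4]
(0.01, 0.01) W3 tip theta [0.8606] [-0.3 -0.5  0.4  0.2]
(0.01, 0.01) W4 tip theta [0.8625] [ 0.  -0.7 -0.6  1.5]
```

```bash
python3 - <<'E'
from h import *
im=np.load('w12.npy');crop(im,95,0,200,60,4,'w12b.png');crop(im,290,0,140,60,5,'w12c.png')
E
```

```text
(no output)
```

View pics/w12b.png

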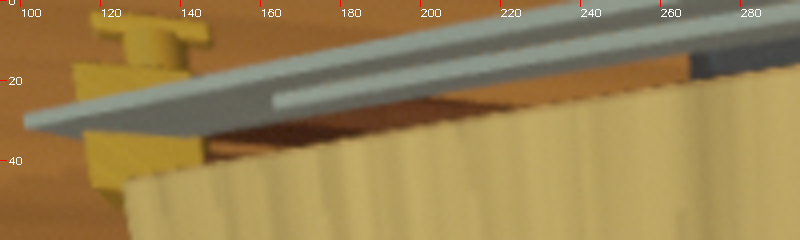

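View pics/w12c.png

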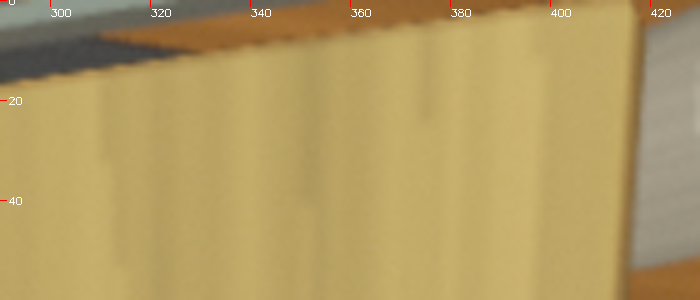

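```bash
cat > rel.py <<'E'
import fit3
from fit3 import *
from lid3 import lp
LI=[((127.5,45),),((210,30.8),),((295,16.3),),((350,8.2),),((405,2.5),)]
BU=[(103,28.6),(150,17.6),(200,6.8),(225,1.2)]
BL=[(147,33.7),(267.5,12.8),(290,9.2),(330,4.4)]
for pr in((.001,.0001),(.01,.01)):
    fit3.pry,fit3.prw=pr
    r=least_squares(res3,[.547,.195,1.55,.88,-.228,0]+[0]*10+[.144,0],loss='soft_l1',x_scale=[.01]*6+[1]*10+[.01,.01]);q=r.x
    def f(v):
        p=q.copy();p[3]=v[1];c=dict(W12);rv=Ro.from_rotvec(v[2:5]).as_matrix();c['R']=rv@W12['R'];c['t']=rv@W12['t']
        o=[]
        def L(A,B,pts):
            a,e=proj(c,np.r_[A,B]);m=np.array([a[1]-e[1],e[0]-a[0]]);m/=np.linalg.norm(m)
            o.extend([(np.array(x)-.4-a)@m for x in pts])
        L(lp(q,v[0],q[5],-.133,.012),lp(q,v[0],q[4],-.133,.012),[x[0] for x in LI])
        L(bl3(p,0,.0105+q[17],0),bl3(p,.19,.0105+q[17],0),BU);L(bl3(p,0,-.0105+q[17],1),bl3(p,.19,-.0105+q[17],1),BL)
        o.extend((proj(c,lp(q,v[0],q[5],-.133,.012))[0]-(127.1,44.6))*.5)
        return np.array(o+list(np.array(v[2:5])/.004))
    s=least_squares(f,[.86,.87,0,0,0]);J=s.jac;cv=np.linalg.inv(J.T@J)
    print('lid',s.x[0],'blade',s.x[1],'diff',s.x[1]-s.x[0],'+-',np.sqrt(cv[0,0]+cv[1,1]-2*cv[0,1]),s.x[2:],s.fun.round(1))
E
python3 rel.py
```

```text
lid 0.880964530989346 blade 0.8846413839562035 diff 0.003676852966857491 +- 0.0071172344231551325 [ 0.0023 -0.      0.004 ] [ 1.7  0.1 -1.4 -1.1  1.6  0.2 -1.1 -1.5 -2.   0.2 -0.   0.2  2.3 -1.2
 -0.7  0.6 -0.   1. ]
lid 0.8867292353748735 blade 0.8744915986241311 diff -0.012237636750742409 +- 0.007076790209203118 [0.0015 0.0004 0.0038] [ 0.9 -0.4 -1.5 -1.   1.8  0.8 -0.6 -1.3 -1.8  0.5 -0.   0.2  2.1 -1.
 -0.3  0.4  0.1  1. ]
```

carry_out(
  commands=[
    {"tx": 0,"ty": -0.0005,"tz": -0.0006,"rx": -0.002,"ry": 0,"rz": 0,"jaw": 0},
    {"tx": 0,"ty": -0.001,"tz": -0.0012,"rx": -0.004,"ry": 0,"rz": 0,"jaw": 0},
    {"tx": 0,"ty": -0.001,"tz": -0.0012,"rx": -0.004,"ry": 0,"rz": 0,"jaw": 0},
    {"tx": 0,"ty": -0.001,"tz": -0.0012,"rx": -0.004,"ry": 0,"rz": 0,"jaw": 0},
    {"tx": 0,"ty": -0.001,"tz": -0.0012,"rx": -0.004,"ry": 0,"rz": 0,"jaw": 0},
    {"tx": 0,"ty": -0.001,"tz": -0.0012,"rx": -0.004,"ry": 0,"rz": 0,"jaw": 0},
  ],
)

```text
time: 21.1
position: [0.5515, 0.0997, 0.2631]
tool_rot: [2.682, -0.036, -0.009]
ft_force: [4.1, -7.5, -3.4]
grip_width: 0.1
```

```bash
python3 - <<'E'
from h import *
applied(0,-.001,-.0012,-.004);lidang()
im=get_image('side');np.save('s13.npy',im);crop(im,320,180,60,100,6,'s13.png')
im=get_image('top');np.save('t13.npy',im);crop(im,262,145,70,50,11,'t13.png')
crop(np.load('s13.npy'),210,110,266,190,3,'s13a.png')
lidang()
E
```

```text
t 21.1 cmd [0.5509 0.1018 0.2626] meas [0.5515 0.0997 0.2631] dR [-0.0041 -0.001   0.001 ] F [ 4.0747 -7.5311 -3.4495] M [-0.9385 -0.6336  0.4172] w 0.09972002784973735
radius 0.20070016333244214 (nom .1996) theta 0.897367164266644 q [-0.2448  0.26   -0.2902  1.5326  0.4589  1.6169 -2.1714] F [ 4.0747 -7.5311 -3.4495] M [-0.9385 -0.6336  0.4172]
radius 0.20067078769628666 (nom .1996) theta 0.8973137909998342 q [-0.2448  0.26   -0.2902  1.5327  0.4589  1.6169 -2.1714] F [ 3.5225 -7.6325 -3.1889] M [-0.9287 -0.6669  0.3482]
```

View pics/s13.png

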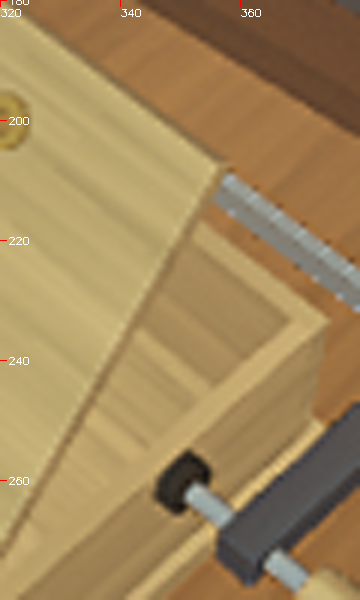

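View pics/t13.png

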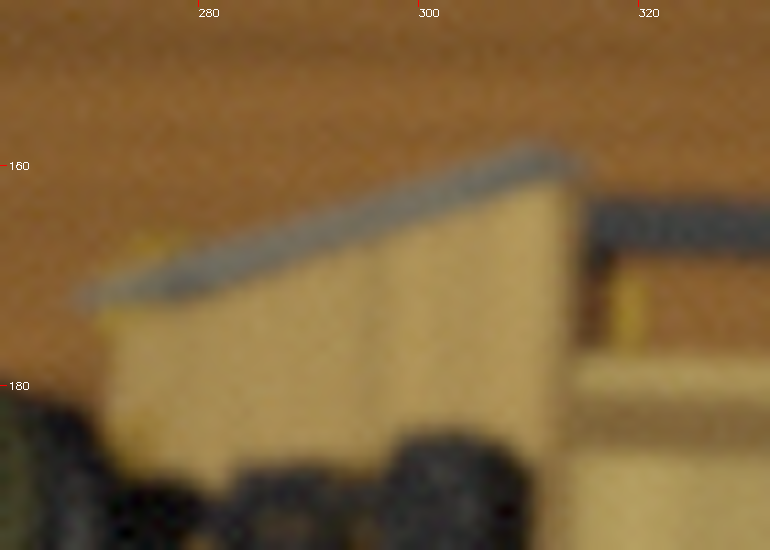

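View pics/s13a.png

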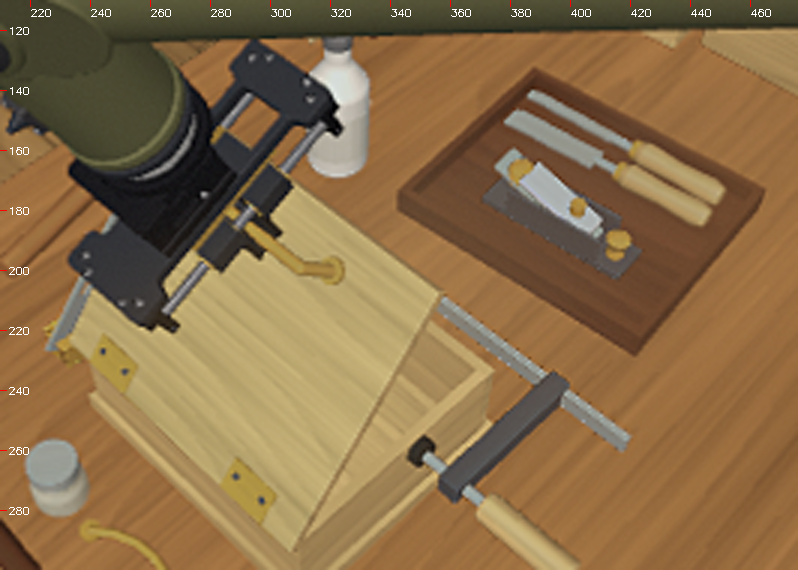

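```bash
cat > ov3.py <<'E'
import fit3,sys
from fit3 import *
from lid3 import lp
fit3.pry,fit3.prw=.001,.0001
r=least_squares(res3,[.547,.195,1.55,.88,-.228,0]+[0]*10+[.144,0],loss='soft_l1',x_scale=[.01]*6+[1]*10+[.01,.01]);q=r.x
def dr(im,c,n,ths,x0,y0,w,h,f,name,side):
    o=cv2.resize(im[y0:y0+h,x0:x0+w],None,fx=f,fy=f,interpolation=cv2.INTER_CUBIC)
    raw=o.copy()
    for th,col in ths:
        for z in(.012,0):
            P=np.r_[lp(q,th,q[5],side,z),lp(q,th,q[4],side,z),lp(q,th,q[4],-side,z)]
            P=np.r_[[P[0]*(1-t)+P[1]*t for t in np.linspace(0,1,30)],[P[1]*(1-t)+P[2]*t for t in np.linspace(0,1,30)]]
            p=(proj(c,P)+b(q,n)-[x0,y0]+.5)*f
            cv2.polylines(o,[np.round(p*8).astype(int)],False,col,1,cv2.LINE_AA,3)
    cv2.imwrite('pics/'+name,np.hstack([raw,o])[:,:,::-1])
dr(np.load('s13.npy'),S,'S',[(.86,(255,0,0)),(.9,(0,255,255))],338,195,28,40,14,'o6.png',.133)
dr(np.load('t13.npy'),T,'T',[(.86,(255,0,0)),(.9,(0,255,255))],300,152,24,36,16,'o7.png',-.133)
E
python3 ov3.py
```

```text
(no output)
```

View pics/o6.png

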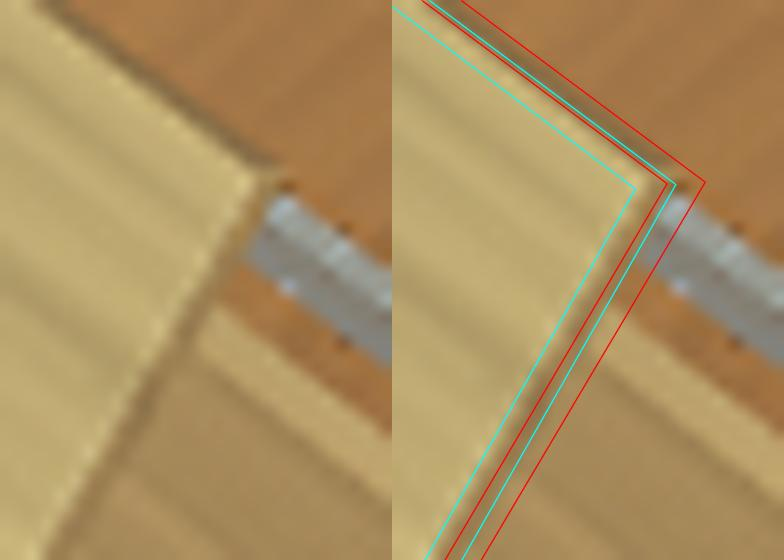

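View pics/o7.png

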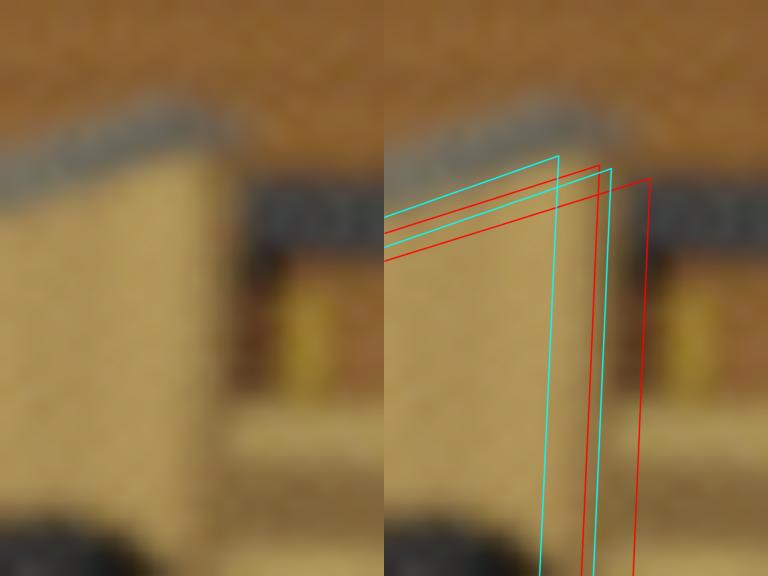

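```bash
cat > ov4.py <<'E'
from ov3 import *
def db(im,c,n,ths,x0,y0,w,h,f,name,stack=np.hstack):
    o=cv2.resize(im[y0:y0+h,x0:x0+w],None,fx=f,fy=f,interpolation=cv2.INTER_CUBIC);raw=o.copy()
    for th,col in ths:
        p_=q.copy();p_[3]=th;p_[16]=.144
        for w_,yi in((.0105,0),(.0105,1),(-.0105,1)):
            P=np.array([bl3(p_,t,w_,yi)[0] for t in np.linspace(-.0,.215,30)])
            p=(proj(c,P)+b(q,n)-[x0,y0]+.5)*f
            cv2.polylines(o,[np.round(p*8).astype(int)],False,col,1,cv2.LINE_AA,3)
        P=np.r_[bl3(p_,.215,.0105,1),bl3(p_,.215,-.0105,1)];p=(proj(c,P)+b(q,n)-[x0,y0]+.5)*f
        cv2.polylines(o,[np.round(p*8).astype(int)],False,col,1,cv2.LINE_AA,3)
    cv2.imwrite('pics/'+name,stack([raw,o])[:,:,::-1])
t=[(.86,(255,0,0)),(.9,(0,255,255))]
print(q[:6],q[16:])
db(np.load('s7.npy'),S,'S',t,222,140,54,92,6,'o8.png')
db(np.load('w4.npy'),W4,'W4',t,230,50,160,110,5,'o9.png',lambda a:a[1])
db(np.load('w3.npy'),W3,'W3',t,220,85,125,25,6,'o10.png',np.vstack)
E
python3 ov4.py
```

```text
[ 0.552   0.1945  1.5462  0.8717 -0.2273 -0.0025] [0.1464 0.    ]
```

View pics/o8.png

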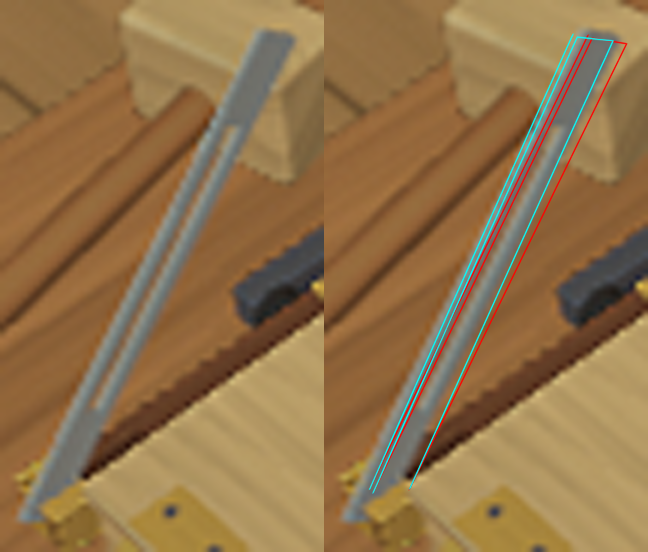

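View pics/o9.png

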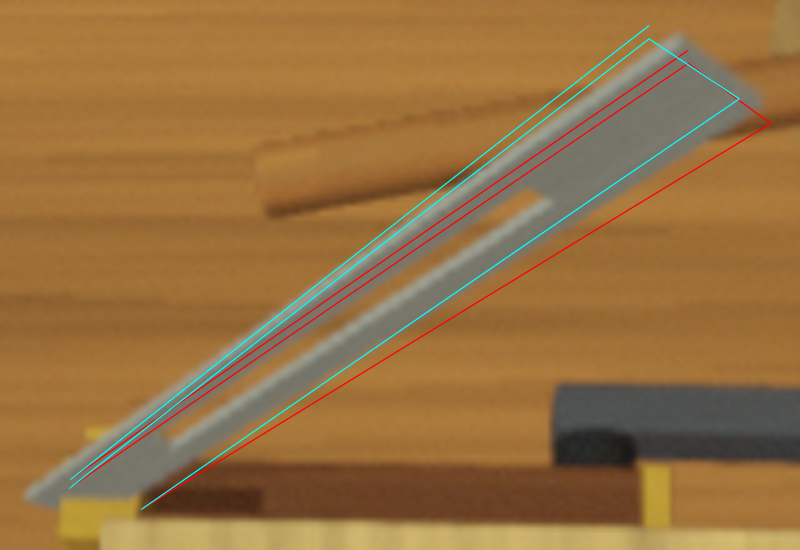

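View pics/o10.png

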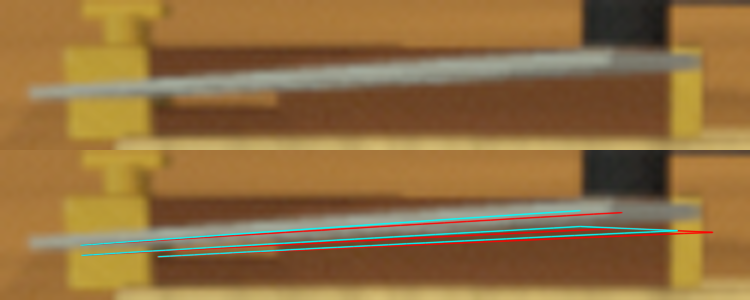

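carry_out(
  commands=[
    {"tx": 0,"ty": 0.0009,"tz": 0.001,"rx": 0.003,"ry": 0,"rz": 0,"jaw": 0},
    {"tx": 0,"ty": 0.0017,"tz": 0.0021,"rx": 0.007,"ry": 0,"rz": 0,"jaw": 0},
    {"tx": 0,"ty": 0.0017,"tz": 0.0021,"rx": 0.007,"ry": 0,"rz": 0,"jaw": 0},
    {"tx": 0,"ty": 0.0017,"tz": 0.0021,"rx": 0.007,"ry": 0,"rz": 0,"jaw": 0},
    {"tx": 0,"ty": 0.0017,"tz": 0.0021,"rx": 0.007,"ry": 0,"rz": 0,"jaw": 0},
    {"tx": 0,"ty": 0.0017,"tz": 0.0021,"rx": 0.007,"ry": 0,"rz": 0,"jaw": 0},
    {"tx": 0,"ty": 0.0017,"tz": 0.0021,"rx": 0.007,"ry": 0,"rz": 0,"jaw": 0},
    {"tx": 0,"ty": 0.0017,"tz": 0.0021,"rx": 0.007,"ry": 0,"rz": 0,"jaw": 0},
  ],
)

```text
time: 22.2
position: [0.5514, 0.0975, 0.2618]
tool_rot: [2.689, -0.036, -0.008]
ft_force: [3.8, -7.6, -5.3]
grip_width: 0.095
```

```bash
python3 - <<'E'
from h import *
applied(0,.0017,.0021,.007);lidang()
np.save('s13.npy',get_image('side'));np.save('t13.npy',get_image('top'));crop(np.load('s13.npy'),210,110,266,190,3,'s14a.png')
im=get_image('wrist');np.save('w14.npy',im);crop(im,95,0,200,60,4,'w14b.png')
lidang()
E
python3 ov3.py
```

```text
t 22.2 cmd [0.5509 0.0994 0.2615] meas [0.5514 0.0975 0.2618] dR [-0.0038 -0.001   0.0009] F [ 3.8321 -7.5765 -5.2734] M [-0.8222 -0.8072  0.405 ] w 0.09453184422752874
radius 0.20063033774178277 (nom .1996) theta 0.8839489611267687 q [-0.2385  0.2554 -0.2887  1.5382  0.4531  1.6087 -2.165 ] F [ 3.8321 -7.5765 -5.2734] M [-0.8222 -0.8072  0.405 ]
radius 0.20066246386467634 (nom .1996) theta 0.8838815189512869 q [-0.2384  0.2554 -0.2887  1.5382  0.4531  1.6087 -2.1651] F [ 3.5115 -7.2847 -4.8256] M [-0.7886 -0.7663  0.2972]
```

View pics/o6.png

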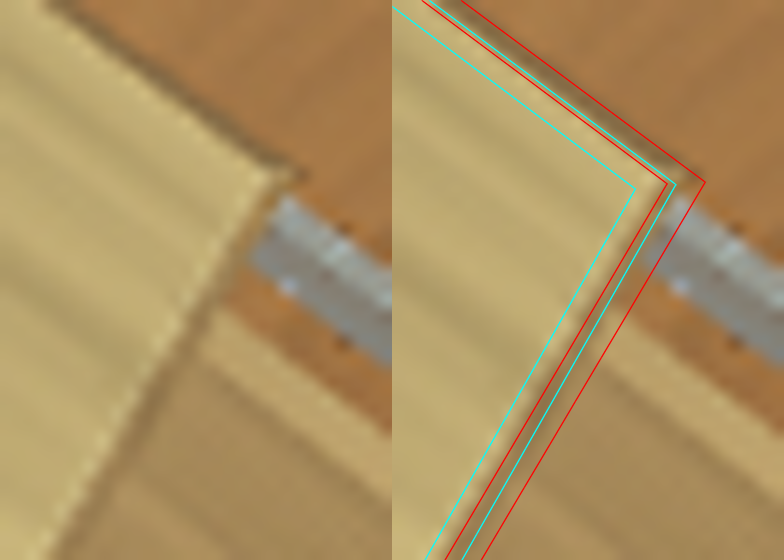

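View pics/o7.png

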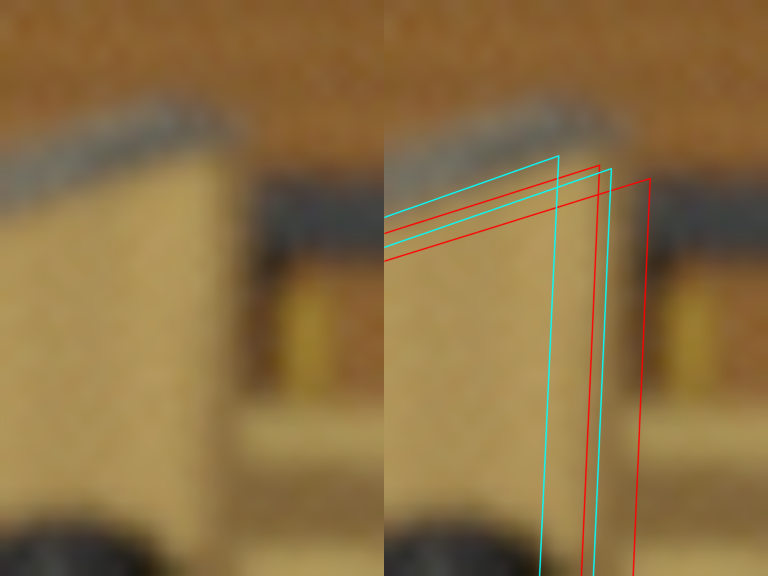

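View pics/s14a.png

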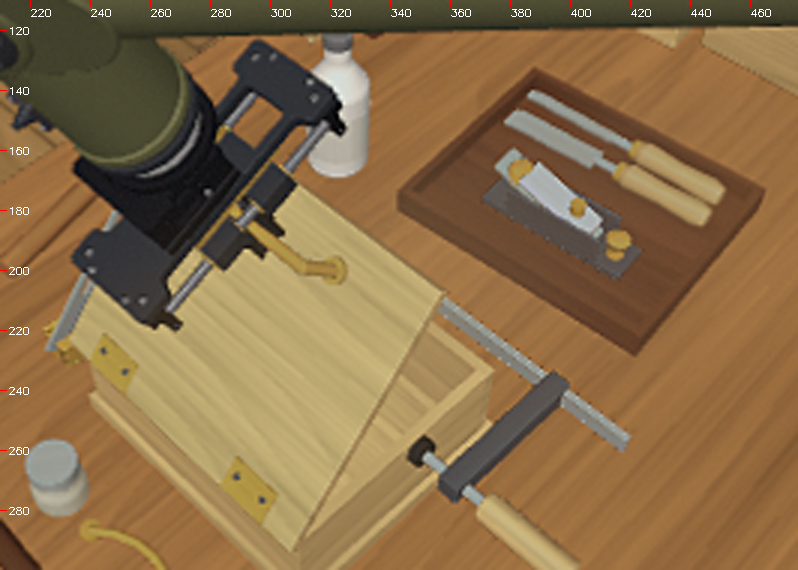

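```bash
python3 - <<'E'
from h import *
lidang();print(ctrl.get_state()['qd'].round(3));print(ctrl.close_job())
E
```

```text
radius 0.20066246386467634 (nom .1996) theta 0.8838815189512869 q [-0.2384  0.2554 -0.2887  1.5382  0.4531  1.6087 -2.1651] F [ 3.5115 -7.2847 -4.8256] M [-0.7886 -0.7663  0.2972]
[ 0.001  0.001  0.    -0.001  0.003  0.001  0.   ]
the job is handed in; nothing more can be done
None
```

The plane is in the tool tray, and I handed the job in at about 22 s with the gripper still holding the lid raised in line with the bevel blade.

- **Plane:** it stands on its sole in the free half of the tray. I lowered it by about 1 mm at a time until the wrist read about 7 N of contact, then let go. The later side views show it clear of the chisels.
- **Lid and blade angles:** my estimate for the blade is 0.87 rad, with fits ranging from 0.86 to 0.885. My last lid readings were:

| Source | Lid angle (rad) |
|---|---|
| Side camera | 0.872 to 0.878 |
| Top camera | about 0.863 |
| Arm position | 0.884 |

- **Disagreement:** I think the arm figure is about 0.01 rad too high, because the bar slid slightly in the jaws or because of a small error in the hinge position. I expect lid and blade to agree within about 0.015 rad. I set the lid slightly too high first, after misreading which corner of the lid I was seeing, then brought it back 0.014 rad.
- **Holding still:** the joint speeds were about zero and the wrist force about 9 N. The grip force was 55 N. In the final camera views the blade and the other tools in view look unmoved. The lid stay, jar and screwdriver were only partly in frame.
- **Joint limit:** while looking at the blade I asked for a pose out of reach. Joint 2 came right up to its limit, reading -0.299 against a limit of -0.3 rad, but I saw no reading past it.

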